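Load hexagonal cells round the sensor core of a battery test tray

TASK

Get the test tray ready for a discharge run: swing the hinged probe bridge up and over until it stays open on its own, then stand every hexagonal cell on the tray floor, packed tightly round the white hexagonal core, each cell flat face to flat face against the core and against at least one other cell. When all are packed, lower the bridge down again over them. Leave the round cells out of the tray.

Things in the scene. Friction and masses are not known exactly. Their poses are not given: they have to be found in the camera images.
- c1_mid (a point): hexagonal battery cell, may be absent: upright aluminium body 46 mm across flats (53 across corners), 45 mm tall, topped by a concentric dark hexagonal post 24 mm across flats, 34 mm tall, flats parallel to the body's (79 mm overall, 0.15 to 0.29 kg). Point at its centre, 39.5 mm above its underside; z up along the cell, x points to a corner, flats face +-30, +-90, +-150 degrees from x
- c2_mid (a point): hexagonal battery cell, may be absent: upright aluminium body 46 mm across flats (53 across corners), 45 mm tall, topped by a concentric dark hexagonal post 24 mm across flats, 34 mm tall, flats parallel to the body's (79 mm overall, 0.15 to 0.29 kg). Point at its centre, 39.5 mm above its underside; z up along the cell, x points to a corner, flats face +-30, +-90, +-150 degrees from x
- c3_mid (a point): hexagonal battery cell, may be absent: upright aluminium body 46 mm across flats (53 across corners), 45 mm tall, topped by a concentric dark hexagonal post 24 mm across flats, 34 mm tall, flats parallel to the body's (79 mm overall, 0.15 to 0.29 kg). Point at its centre, 39.5 mm above its underside; z up along the cell, x points to a corner, flats face +-30, +-90, +-150 degrees from x
- c4_mid (a point): hexagonal battery cell, may be absent: upright aluminium body 46 mm across flats (53 across corners), 45 mm tall, topped by a concentric dark hexagonal post 24 mm across flats, 34 mm tall, flats parallel to the body's (79 mm overall, 0.15 to 0.29 kg). Point at its centre, 39.5 mm above its underside; z up along the cell, x points to a corner, flats face +-30, +-90, +-150 degrees from x
- c5_mid (a point): hexagonal battery cell, may be absent: upright aluminium body 46 mm across flats (53 across corners), 45 mm tall, topped by a concentric dark hexagonal post 24 mm across flats, 34 mm tall, flats parallel to the body's (79 mm overall, 0.15 to 0.29 kg). Point at its centre, 39.5 mm above its underside; z up along the cell, x points to a corner, flats face +-30, +-90, +-150 degrees from x
- c6_mid (a point): hexagonal battery cell, may be absent: upright aluminium body 46 mm across flats (53 across corners), 45 mm tall, topped by a concentric dark hexagonal post 24 mm across flats, 34 mm tall, flats parallel to the body's (79 mm overall, 0.15 to 0.29 kg). Point at its centre, 39.5 mm above its underside; z up along the cell, x points to a corner, flats face +-30, +-90, +-150 degrees from x
- round1_mid (a point): round battery cell, a bystander that does not belong in the tray: upright aluminium cylinder 46 mm in diameter, 68 mm tall with a small cap; point at its centre, 34 mm above its underside
- round2_mid (a point): round battery cell, a bystander that does not belong in the tray: upright aluminium cylinder 46 mm in diameter, 68 mm tall with a small cap; point at its centre, 34 mm above its underside
- core (a point): fixed white hexagonal sensor core in the middle of the test tray, 46 mm across flats like the cells' bodies, 45 mm tall, no post; point on its axis at the tray floor's upper surface (6 mm above the bench). Tray's axes: x points to a corner of the core, flats face +-30, +-90 and +-150 degrees from x; y towards the hinge; z up
- tray: grey test tray fixed to the bench, origin under the core, same axes as the core: level floor 190 x 190 mm inside, centred on the core, edges along x and y, lip 10 mm high above the floor
- bridge_hinge (a point): middle of the probe bridge's hinge axis, which runs along the tray's x, 122 mm from the core's axis on the tray's +y side, 100 mm above the bench, between two posts 18 mm wide at x = +-75 mm; tray's axes
- bridge_handle (a point): middle of the bridge's black handle at its free end: a cylinder 20 mm in diameter, 18 mm long, axis parallel to the hinge, 210 mm from the hinge axis; can be pinched from above on its two flat ends and turns between the fingers as the bridge swings. Carried by a stem 10 mm wide, its middle 40 mm from the plate
- bridge (a joint): angle of the probe bridge, a clear framed plate 122 mm wide, 0.2 kg: 0 = down, level over core and cells, handle on the tray's -y side, 10 mm above standing cells' posts; grows as the handle swings up and over to +y. Balance point 1.57 (handle 310 mm above the bench); stop at 1.95. Damped hinge: let go below balance it sinks to 0, beyond it to the stop

How it is judged:
On the way, in this order (a step that is already met when the one before it is completed fails the run):
1. the probe bridge is swung up past its balance point, leaning back (value of joint bridge above 1.8 rad), for 0.5 s.
2. with the bridge standing open, every hexagonal cell is packed round the core (horizontal distance between each of c1_mid, c2_mid, c3_mid, c4_mid, c5_mid, c6_mid and core below 0.0495 m and angle between each of c1_mid, c2_mid, c3_mid, c4_mid, c5_mid, c6_mid's own z axis and vertical below 0.06 rad and z of c1_mid in the frame of core between 0.0345 and 0.0435 m and (angle between the x axis of c1_mid and the x axis of core, either way round below 0.14 rad or angle between the x axis of c1_mid and the x axis of core, either way round between 0.907 and 1.187 rad) and (horizontal distance between c1_mid and c2_mid below 0.0495 m or horizontal distance between c1_mid and c3_mid below 0.0495 m or horizontal distance between c1_mid and c4_mid below 0.0495 m or horizontal distance between c1_mid and c5_mid below 0.0495 m or horizontal distance between c1_mid and c6_mid below 0.0495 m) and z of c2_mid in the frame of core between 0.0345 and 0.0435 m and (angle between the x axis of c2_mid and the x axis of core, either way round below 0.14 rad or angle between the x axis of c2_mid and the x axis of core, either way round between 0.907 and 1.187 rad) and (horizontal distance between c2_mid and c1_mid below 0.0495 m or horizontal distance between c2_mid and c3_mid below 0.0495 m or horizontal distance between c2_mid and c4_mid below 0.0495 m or horizontal distance between c2_mid and c5_mid below 0.0495 m or horizontal distance between c2_mid and c6_mid below 0.0495 m) and z of c3_mid in the frame of core between 0.0345 and 0.0435 m and (angle between the x axis of c3_mid and the x axis of core, either way round below 0.14 rad or angle between the x axis of c3_mid and the x axis of core, either way round between 0.907 and 1.187 rad) and (horizontal distance between c3_mid and c1_mid below 0.0495 m or horizontal distance between c3_mid and c2_mid below 0.0495 m or horizontal distance between c3_mid and c4_mid below 0.0495 m or horizontal distance between c3_mid and c5_mid below 0.0495 m or horizontal distance between c3_mid and c6_mid below 0.0495 m) and z of c4_mid in the frame of core between 0.0345 and 0.0435 m and (angle between the x axis of c4_mid and the x axis of core, either way round below 0.14 rad or angle between the x axis of c4_mid and the x axis of core, either way round between 0.907 and 1.187 rad) and (horizontal distance between c4_mid and c1_mid below 0.0495 m or horizontal distance between c4_mid and c2_mid below 0.0495 m or horizontal distance between c4_mid and c3_mid below 0.0495 m or horizontal distance between c4_mid and c5_mid below 0.0495 m or horizontal distance between c4_mid and c6_mid below 0.0495 m) and z of c5_mid in the frame of core between 0.0345 and 0.0435 m and (angle between the x axis of c5_mid and the x axis of core, either way round below 0.14 rad or angle between the x axis of c5_mid and the x axis of core, either way round between 0.907 and 1.187 rad) and (horizontal distance between c5_mid and c1_mid below 0.0495 m or horizontal distance between c5_mid and c2_mid below 0.0495 m or horizontal distance between c5_mid and c3_mid below 0.0495 m or horizontal distance between c5_mid and c4_mid below 0.0495 m or horizontal distance between c5_mid and c6_mid below 0.0495 m) and z of c6_mid in the frame of core between 0.0345 and 0.0435 m and (angle between the x axis of c6_mid and the x axis of core, either way round below 0.14 rad or angle between the x axis of c6_mid and the x axis of core, either way round between 0.907 and 1.187 rad) and (horizontal distance between c6_mid and c1_mid below 0.0495 m or horizontal distance between c6_mid and c2_mid below 0.0495 m or horizontal distance between c6_mid and c3_mid below 0.0495 m or horizontal distance between c6_mid and c4_mid below 0.0495 m or horizontal distance between c6_mid and c5_mid below 0.0495 m) and value of joint bridge above 1.7 rad), for 0.2 s.
At the end, for the whole second after the job is handed in: Each hexagonal cell present stands upright on the tray floor, flats under 3.5 mm from the core's and from another cell's (axes < 49.5 mm apart), within 8 degrees of face to face; the bridge is down (< 0.06 rad); the round cells are over 120 mm from the core's axis (horizontal distance between each of c1_mid, c2_mid, c3_mid, c4_mid, c5_mid, c6_mid and core below 0.0495 m and angle between each of c1_mid, c2_mid, c3_mid, c4_mid, c5_mid, c6_mid's own z axis and vertical below 0.06 rad and z of c1_mid in the frame of core between 0.0345 and 0.0435 m and (angle between the x axis of c1_mid and the x axis of core, either way round below 0.14 rad or angle between the x axis of c1_mid and the x axis of core, either way round between 0.907 and 1.187 rad) and (horizontal distance between c1_mid and c2_mid below 0.0495 m or horizontal distance between c1_mid and c3_mid below 0.0495 m or horizontal distance between c1_mid and c4_mid below 0.0495 m or horizontal distance between c1_mid and c5_mid below 0.0495 m or horizontal distance between c1_mid and c6_mid below 0.0495 m) and z of c2_mid in the frame of core between 0.0345 and 0.0435 m and (angle between the x axis of c2_mid and the x axis of core, either way round below 0.14 rad or angle between the x axis of c2_mid and the x axis of core, either way round between 0.907 and 1.187 rad) and (horizontal distance between c2_mid and c1_mid below 0.0495 m or horizontal distance between c2_mid and c3_mid below 0.0495 m or horizontal distance between c2_mid and c4_mid below 0.0495 m or horizontal distance between c2_mid and c5_mid below 0.0495 m or horizontal distance between c2_mid and c6_mid below 0.0495 m) and z of c3_mid in the frame of core between 0.0345 and 0.0435 m and (angle between the x axis of c3_mid and the x axis of core, either way round below 0.14 rad or angle between the x axis of c3_mid and the x axis of core, either way round between 0.907 and 1.187 rad) and (horizontal distance between c3_mid and c1_mid below 0.0495 m or horizontal distance between c3_mid and c2_mid below 0.0495 m or horizontal distance between c3_mid and c4_mid below 0.0495 m or horizontal distance between c3_mid and c5_mid below 0.0495 m or horizontal distance between c3_mid and c6_mid below 0.0495 m) and z of c4_mid in the frame of core between 0.0345 and 0.0435 m and (angle between the x axis of c4_mid and the x axis of core, either way round below 0.14 rad or angle between the x axis of c4_mid and the x axis of core, either way round between 0.907 and 1.187 rad) and (horizontal distance between c4_mid and c1_mid below 0.0495 m or horizontal distance between c4_mid and c2_mid below 0.0495 m or horizontal distance between c4_mid and c3_mid below 0.0495 m or horizontal distance between c4_mid and c5_mid below 0.0495 m or horizontal distance between c4_mid and c6_mid below 0.0495 m) and z of c5_mid in the frame of core between 0.0345 and 0.0435 m and (angle between the x axis of c5_mid and the x axis of core, either way round below 0.14 rad or angle between the x axis of c5_mid and the x axis of core, either way round between 0.907 and 1.187 rad) and (horizontal distance between c5_mid and c1_mid below 0.0495 m or horizontal distance between c5_mid and c2_mid below 0.0495 m or horizontal distance between c5_mid and c3_mid below 0.0495 m or horizontal distance between c5_mid and c4_mid below 0.0495 m or horizontal distance between c5_mid and c6_mid below 0.0495 m) and z of c6_mid in the frame of core between 0.0345 and 0.0435 m and (angle between the x axis of c6_mid and the x axis of core, either way round below 0.14 rad or angle between the x axis of c6_mid and the x axis of core, either way round between 0.907 and 1.187 rad) and (horizontal distance between c6_mid and c1_mid below 0.0495 m or horizontal distance between c6_mid and c2_mid below 0.0495 m or horizontal distance between c6_mid and c3_mid below 0.0495 m or horizontal distance between c6_mid and c4_mid below 0.0495 m or horizontal distance between c6_mid and c5_mid below 0.0495 m) and value of joint bridge below 0.06 rad and horizontal distance between each of round1_mid, round2_mid and core above 0.12 m); the robot touches nothing.
Of c1, c2, c3, c4, c5, c6 only 4 to 5 are there at a start; the rules pass over those that are not, and their reading is None.
At some moment in a run one of c1, c2, c3, c4, c5, c6 may be knocked a few centimetres aside while the robot is not near it.
It also fails if it takes over 210 s, if anything falls off the work surface, if the arm or the gripper's body presses on something with over 40 N, if the wrist force passes 120 N, or if a joint passes its speed limit or range.

ROBOT

A 7-joint arm with a two-finger parallel gripper is mounted at the origin on the work surface. World frame = base frame: x ahead of the robot, y to its left, z up, the work surface at z = 0. Lengths are in m, angles in rad, forces in N, time in s.
With the tool pointing down it reaches from about 0.4 to 0.85 m from the base axis. Payload 4.5 kg.
Tool frame: the origin (TCP) lies between the finger pads; the fingertips stand r.finger_overhang ahead of it and the grasp point (between the pads) lies 8 mm behind it (r.finger_overhang is the distance from the TCP to the fingertips, in m); z points along the fingers, x is the direction in which the jaws open and shut, and the axes are right-handed (so a half turn about z gives the same grasp; the last joint's range is limited). The gripper opens to 88 mm and grips with 3 to 60 N. Pads are 18 mm wide; open, the fingers measure 123 mm over their backs; the gripper's body (75 mm by 187 mm) begins 45 mm behind the grasp point.
Start: joints at [0.034, 0.689, -0.195, 1.565, 0.157, 0.902, -0.215], TCP at [0.625, 0, 0.25] pointing down, gripper open.
Joint ranges: [-3.01, 3.01], [-0.46, 2.08], [-1.47, 1.51], [0.13, 2.56], [-1, 4.14], [0.04, 2.09], [-2.66, 2.66]. Speed limits (rad/s): [2.57, 2.57, 3.14, 3.14, 3.14, 3.14, 3.14].

INTERFACE

Orientations are given as a unit quaternion [x, y, z, w].
In Python, from plant import r gives the robot as it stands.
- The arm moves only by the tool move_arm, never from a script. Its argument "targets" is a list that holds one entry, the list of rows, each a list of 7 numbers: the turn, a rotation vector about the world's x, y, z in rad, then the shift along the world's x, y, z in m, then the opening, from 0 (shut) to 1 (fully open). A call has 1 to 5 rows; each row shifts and turns the pose as measured when the row begins; what a row does not reach is not made up. A row lasts 1/10 s, in which the tool goes at most 50 mm and 8.59 degrees, less where a joint would pass 70% of its speed; a pose out of reach is approached as far as the arm can. A call with a gripper value outside its range is refused whole. The fingers move at their own pace and stop on an object; "force" is the grip in N (left out, the last holds). Time passes only in rows, so rows that do not move let the fingers close. It gives the time, the measured TCP pose, the force and the opening at its end, in the units of the state.
- r.get_state(): the state, without advancing time (a new reading comes with each control period).
- r.snapshot(name): name is "scene" or "side" or "wrist"; returns a dict with "frame" (480x640x3 uint8, red, green, blue), "K" (3x3 intrinsics, pixels), "D" ([k1, k2, p1, p2, k3] as OpenCV has them; the pictures are not rectified), "T" (4x4, takes a point from camera to world coordinates). Camera axes: x right, y up, looking along -z (the intrinsics and any distortion apply to the point x, -y, -z); pixel columns grow to the right and rows downward; lengths in m; the calibration is good to about 2 mm. A picture is of the moment at which its call begins. There is no depth.
- r.finish_job(): hands the job in, once; it reports no verdict.
Trained networks look in a picture, given as the dict that the camera call returned (one of the last four; its "shot" number tells which), for a name from the list of things; names that differ only in an ending like _2 or _b are one class to them, and where a whole thing is asked for, a point or a joint stands for the part that bears it (a point fixed in the world has none). Each returns a list of dicts, best first, with "score" (0 to 1); they miss things now and then, are a little off and sometimes report something else, mostly with a low value. They report only what shows in the picture. A call takes as long as a camera call.
- r.find_in(picture, query): "centre" ([row, column] in pixels, amid what is visible of it).
The state is a dict: "clock": time; "q": joint angles; "qd": joint speeds; "joint_torque": joint torques, N m; "tool_pos": TCP position; "eef_rot": TCP orientation; "contact_force": force on the tool from outside, world axes, zero at the start; "moment": the same for the moment, N m; "opening": opening from 0.0 (shut) to 1.0 (fully open).
Only numpy, scipy, OpenCV 4.12 (cv2) and the standard library are available. Lean on these libraries where they do the work, as an engineer would, in place of code of your own. Each camera call takes 0.05 s, during which the arm holds its last target. There are 200 camera calls.

## Working session

There is one attempt and no reset: what is moved stays moved. The work goes in short steps, Python scripts to look and compute and a tool call to move; the robot and the scene stay as the last step left them, time stands still between calls to the robot, and variables do not carry over. Pictures are saved under pics/ and viewed, about 12 in all and at most 16, crops included, and the job is handed in when it is done.

Besides the shell and the picture viewer there is one more tool, called after "Request:" as name([rows], argument=value, ...), one row to a line, values as JSON. move_arm: Moves the arm, as the interface text tells. Its arguments: {"type":"object","properties":{"targets":{"type":"array","items":{"type":"array","items":{"type":"array","items":{"type":"number"}}}},"force":{"type":"number"}},"required":["targets"]}

```bash
ls; mkdir -p pics; cat > h.py <<'E'
import numpy as np, cv2
from plant import r
def und(p,rc):
    x=cv2.undistortPoints(np.array([[[rc[1],rc[0]]]],float),np.array(p["K"],float),np.array(p["D"],float))[0,0]
    return x
def ray(p,rc):
    x=und(p,rc);T=np.array(p["T"]);d=T[:3,:3]@np.array([x[0],-x[1],-1.]);return T[:3,3],d
def atz(p,rc,z):
    o,d=ray(p,rc);return o+d*(z-o[2])/d[2]
def proj(p,P):
    P=np.atleast_2d(P).astype(float);T=np.array(p["T"]);c=(P-T[:3,3])@T[:3,:3];c=c*[1,-1,-1]
    return cv2.projectPoints(c.reshape(-1,1,3),np.zeros(3),np.zeros(3),np.array(p["K"],float),np.array(p["D"],float))[0][:,0]
def shot(n,f=None):
    p=r.snapshot(n)
    if f: cv2.imwrite("pics/"+f,np.ascontiguousarray(np.array(p["frame"])[:,:,::-1]))
    return p
E
python3 - <<'E'
from h import *
print(r.finger_overhang); s=r.get_state(); print(s)
names="c1_mid round1_mid core tray bridge_hinge bridge_handle bridge".split()
for n in ("scene","side","wrist"):
    p=shot(n,n+"0.png")
    print(n,np.round(p["T"],3).tolist(),np.round(p["K"],0).tolist(),p["D"])
    for q in names:
        try: print(q,[(np.round(d["centre"]).tolist(),round(d["score"],2)) for d in r.find_in(p,q)][:8])
        except Exception as e: print(q,e)
E
```

```text
pics
0.011
{'clock': 0.0, 'q': array([ 0.03379154,  0.68994321, -0.19449977,  1.5663523 ,  0.1573205 ,
        0.90249256, -0.21509563]), 'qd': array([ 8.97118250e-04, -1.10037998e-03, -3.97356632e-04,  1.18298770e-03,
       -2.81141863e-04,  5.10513919e-05,  1.55266289e-03]), 'joint_torque': array([ 3.38560185e-04, -5.27571630e+01, -1.26686912e+00, -1.53434461e+01,
       -5.26333472e-02,  6.56995355e-03,  1.65937727e-04]), 'tool_pos': array([ 6.24388321e-01, -5.59039898e-05,  2.48932897e-01]), 'eef_rot': array([ 9.99999592e-01,  4.99999147e-05, -8.97853412e-04,  7.98587043e-05]), 'contact_force': array([-0.02785013, -0.69310476,  0.00620848]), 'moment': array([-0.00596488, -0.01693007, -0.03834085]), 'opening': 1.0005184987321298}
scene [[-0.82, -0.317, 0.477, 1.165], [0.572, -0.43, 0.698, 0.907], [-0.017, 0.845, 0.534, 0.801], [0.0, 0.0, 0.0, 1.0]] [[600.0, 0.0, 318.0], [0.0, 600.0, 248.0], [0.0, 0.0, 1.0]] [0.01441765 0.         0.         0.         0.        ]
c1_mid [([240.0, 327.0], 0.7)]
round1_mid [([261.0, 291.0], 0.73)]
core [([319.0, 379.0], 0.66)]
tray [([318.0, 379.0]
[... 456 characters left out ...]
27.0], 0.7), ([206.0, 286.0], 0.63)]
core [([204.0, 285.0], 0.56)]
tray [([207.0, 287.0], 0.72)]
bridge_hinge [([205.0, 286.0], 0.79), ([278.0, 368.0], 0.19)]
bridge_handle [([177.0, 285.0], 0.72)]
bridge [([181.0, 288.0], 0.85)]
wrist [[1.0, 0.0, 0.002, 0.625], [-0.001, 0.957, 0.289, 0.075], [-0.001, -0.289, 0.957, 0.386], [0.0, 0.0, 0.0, 1.0]] [[424.0, 0.0, 320.0], [0.0, 424.0, 245.0], [0.0, 0.0, 1.0]] [-0.00719716  0.          0.          0.          0.        ]
c1_mid [([322.0, 123.0], 0.95)]
round1_mid [([305.0, 261.0], 0.96)]
core [([58.0, 221.0], 0.94)]
tray [([63.0, 219.0], 0.67)]
bridge_hinge [([59.0, 222.0], 0.58)]
bridge_handle [([27.0, 188.0], 0.9)]
bridge [([28.0, 188.0], 0.66)]
```

View pics/scene0.png

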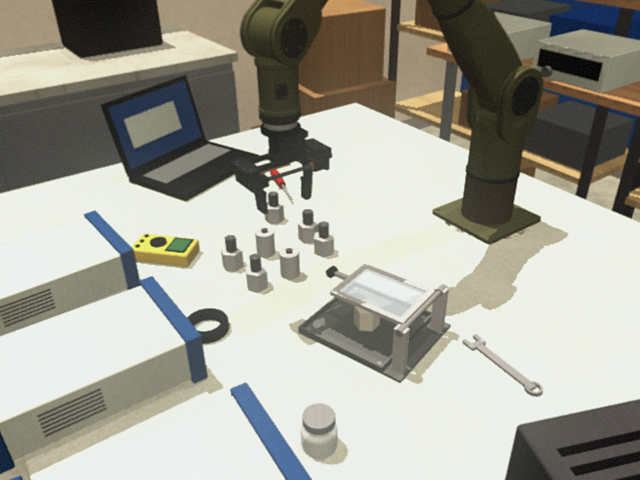

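View pics/side0.png

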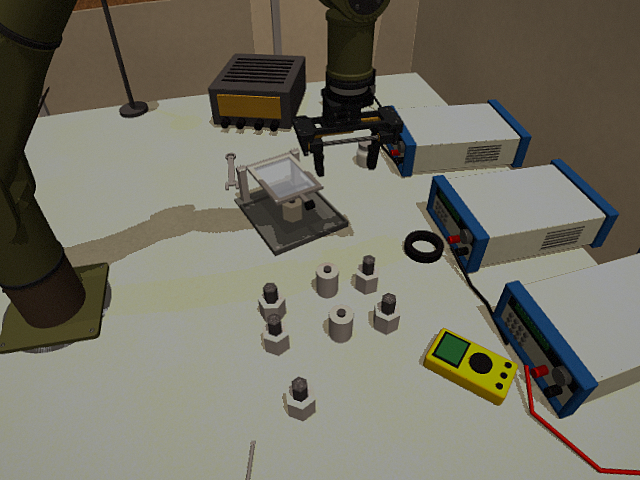

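The scene view shows five hex cells (tops at about (232,240), (256,260), (274,196), (307,214), (323,227)). The two round cells are at about (265,236) and (289,258), and the bridge is down with its handle at about (331,271). The side view agrees. Next I'll compute positions.

```bash
python3 - <<'E'
from h import *
p=shot("scene");s=shot("side")
print("clock",r.get_state()["clock"])
f=lambda p,c,r_,z:np.round(atz(p,(r_,c),z)[:2],3).tolist()
print("hex scene",[f(p,c,q,.079) for c,q in [(231.5,239),(256,258),(274,196),(308,213),(323,226)]])
print("hex side",[f(s,c,q,.079) for c,q in [(368,259),(389,298),(299,382),(269,287),(273,319)]])
print("rnd scene",[f(p,c,q,.068) for c,q in [(265,231),(289,252)]], "side",[f(s,c,q,.068) for c,q in [(327,268),(341,312)]])
print("tray scene",[f(p,c,q,.016) for c,q in [(302,327),(450,325),(402,376)]])
print("tray side",[f(s,c,q,.016) for c,q in [(276,252),(348,221),(236,201)]])
print("handle",f(p,332,271,.1),f(s,309,204,.1))
E
cd pics; python3 -c "
import cv2
a=cv2.imread('scene0.png')[240:400,280:480];b=cv2.imread('side0.png')[140:270,215:365]
cv2.imwrite('cr.png',cv2.resize(a,None,fx=4,fy=3.75,interpolation=2))
cv2.imwrite('cr2.png',cv2.resize(b,None,fx=5,fy=4.6,interpolation=2))"
```

```text
clock 1.3
hex scene [[0.659, -0.19], [0.654, -0.086], [0.467, -0.317], [0.447, -0.188], [0.454, -0.113]]
hex side [[0.651, -0.09], [0.659, -0.196], [0.463, -0.325], [0.447, -0.118], [0.442, -0.193]]
rnd scene [[0.569, -0.192], [0.573, -0.079]] side [[0.568, -0.085], [0.566, -0.198]]
tray scene [[0.662, 0.106], [0.416, 0.277], [0.591, 0.329]]
tray side [[0.48, 0.037], [0.667, 0.101], [0.41, 0.244]]
handle [0.566, 0.079] [0.568, 0.084]
```

View pics/cr.png

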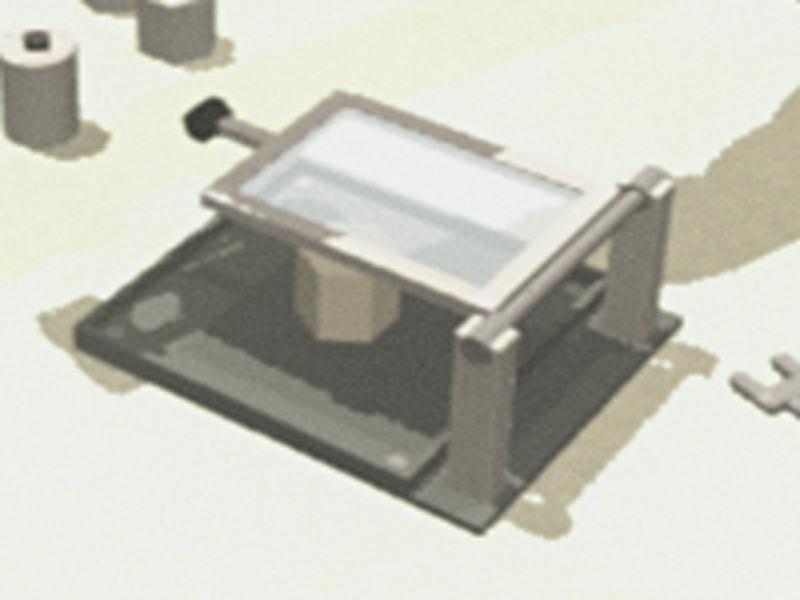

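Request:
move_arm([
  [[0, 0, 0.1, -0.02, 0.025, -0.01, 1], [0, 0, 0.1, -0.02, 0.025, -0.01, 1], [0, 0, 0.11, -0.017, 0.03, -0.01, 1], [0, 0, 0, 0, 0, 0, 1]],
])

```text
clock: 1.7
tool_pos: [0.5671, 0.081, 0.2194]
eef_rot: [0.987, 0.159, 0.002, -0.0]
contact_force: [0.1, 0.2, -0.3]
opening: 0.995
```

```bash
python3 - <<'E'
from h import *
st=r.get_state();print(np.round(st["tool_pos"],4),np.round(st["eef_rot"],3))
p=shot("wrist","w1.png")
for q in ("core","bridge_handle","c1_mid"): print(q,[(np.round(d["centre"]).tolist(),round(d["score"],2),np.round(atz(p,d["centre"],.1),3)) for d in r.find_in(p,q)][:8])
E
```

```text
[0.5671 0.081  0.2194] [ 0.987  0.159  0.002 -0.   ]
core [([110.0, 325.0], 0.81, array([0.545, 0.157, 0.1  ])), ([441.0, 354.0], 0.31, array([ 0.638, -0.055,  0.1  ]))]
bridge_handle [([90.0, 327.0], 0.97, array([0.543, 0.168, 0.1  ]))]
c1_mid []
```

View pics/w1.png

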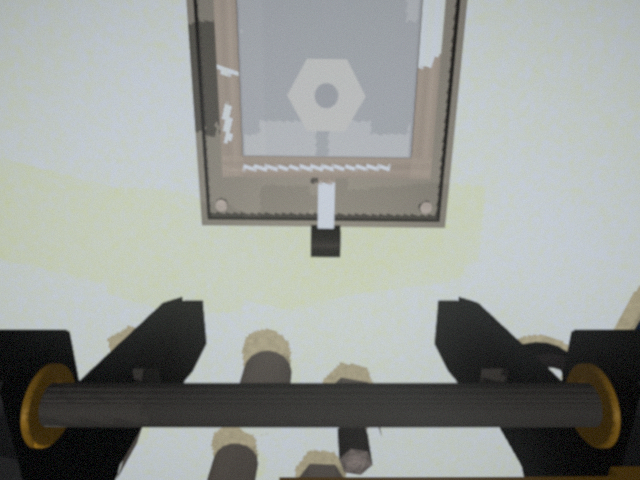

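The wrist view shows the handle at about (row 241, col 326), the core top hexagon centred at about (95, 326), and the tray's front lip corners at about (224, 203) and (226, 444).

```bash
python3 - <<'E'
from h import *
p=shot("wrist")
h=atz(p,(240,326),.103);c=atz(p,(95,326.5),.051)
a=atz(p,(225,203),.016);b=atz(p,(227,444),.016)
print(h,c,a,b,np.linalg.norm(b-a),np.degrees(np.arctan2(*(b-a)[1::-1])),"h-c",np.linalg.norm((h-c)[:2]),np.degrees(np.arctan2(*(c-h)[1::-1])))
L=atz(p,(95,287),.051);R=atz(p,(95,366),.051);print(np.linalg.norm(R-L),np.degrees(np.arctan2(*(R-L)[1::-1])))
# hex blob
g=cv2.cvtColor(np.array(p["frame"])[50:140,275:380],cv2.COLOR_RGB2GRAY)
m=(g>g.min()*.5+g.max()*.5).astype(np.uint8)
_,l,s_,ce=cv2.connectedComponentsWithStats(m);print(s_,ce+[275,50])
E
```

```text
[0.57501379 0.07681978 0.103     ] [0.54970924 0.16036314 0.051     ] [0.48369596 0.03485462 0.016     ] [0.6744905  0.09294964 0.016     ] 0.19944319400957072 16.934965241205173 h-c 0.08729154421801569 106.8511024550122
0.05363483828309065 17.543388664888408
[[   0    0  105   90 3923]
 [   0    0  105   90 5527]] [[334.51057864  89.23145552]
 [321.66907907  98.23955129]]
```

```bash
python3 - <<'E'
from h import *
p=shot("scene","s1.png");s=shot("side","d1.png");w=shot("wrist")
print(np.round(w["T"],4).tolist(), r.get_state()["tool_pos"])
u=np.array([-.292,.956,0]);v=np.array([.956,.292,0])
H=np.array([.575,.0768,.1]);C=H+.088*u;C[2]=0;hg=C+.122*u
pts=[H,C+[0,0,.051],hg+.075*v+[0,0,.1],hg-.075*v+[0,0,.1],C-.1*u-.1*v+[0,0,.016],C-.1*u+.1*v+[0,0,.016]]
for k,n in ((p,"scene"),(s,"side")):
    im=np.ascontiguousarray(np.array(k["frame"])[:,:,::-1])
    q=proj(k,pts);print(n,np.round(q,1).tolist())
    big=cv2.resize(im,None,fx=4,fy=4,interpolation=2)
    for a in q: cv2.drawMarker(big,tuple(int(4*z+2) for z in a),(0,0,255),0,14,1)
    c=q.mean(0)*4; x,y=int(c[0])-400,int(c[1])-300
    cv2.imwrite(f"pics/o_{n}.png",cv2.resize(big[y:y+600,x:x+800],(640,480)))
a=cv2.imread("pics/o_scene.png");b=cv2.imread("pics/o_side.png")
cv2.imwrite("pics/o.png",cv2.resize(np.vstack([a,b]),(800,600*1) if 0 else (448,600)))
E
```

```text
[[0.9536, -0.286, -0.0944, 0.5474], [0.3011, 0.9121, 0.2783, 0.1462], [0.0065, -0.2938, 0.9558, 0.3559], [0.0, 0.0, 0.0, 1.0]] [0.57110391 0.07437206 0.22046701]
scene [[328.1, 272.0], [362.9, 306.7], [396.1, 330.9], [436.8, 291.0], [351.1, 280.8], [293.9, 326.5]]
side [[312.6, 205.6], [295.0, 201.8], [297.8, 152.5], [244.1, 169.4], [277.2, 252.0], [351.7, 222.3]]
```

View pics/o_side.png

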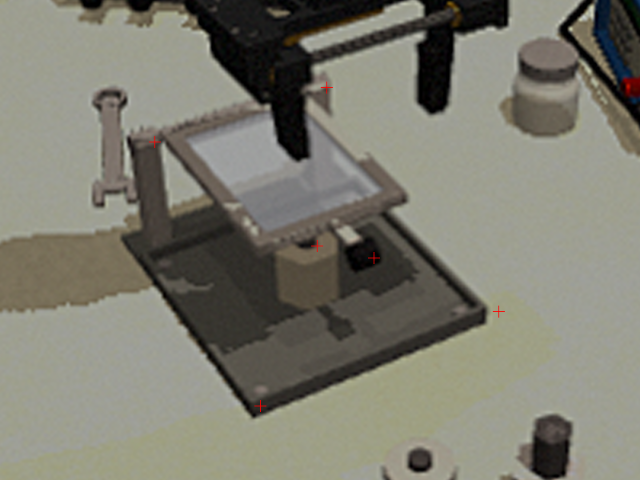

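```bash
python3 - <<'E'
from h import *
for i in range(5):
    st=r.get_state();print(st["clock"],np.round(st["tool_pos"],4),np.round(st["eef_rot"],3),np.round(st["q"],4),np.round(st["qd"],3))
    w=shot("wrist");print(np.round(np.array(w["T"])[:3,3],4))
E
```

```text
2.1 [0.5711 0.0744 0.2205] [0.988 0.153 0.004 0.002] [-0.057   0.663  -0.2623  1.7545  0.2445  0.748  -0.1383] [-0.003 -0.001 -0.007  0.006 -0.001  0.001  0.001]
[0.5472 0.1464 0.3559]
2.15 [0.571  0.0746 0.2204] [0.988 0.153 0.004 0.002] [-0.0572  0.663  -0.2626  1.7547  0.2445  0.7479 -0.1383] [-0.002 -0.001 -0.005  0.003 -0.    -0.001  0.001]
[0.547  0.1466 0.3558]
2.2 [0.5708 0.0748 0.2204] [0.988 0.153 0.004 0.002] [-0.0573  0.663  -0.2628  1.755   0.2445  0.7479 -0.1383] [-0.004  0.002 -0.003  0.002 -0.001  0.001  0.001]
[0.5469 0.1468 0.3558]
2.25 [0.5707 0.075  0.2204] [0.988 0.153 0.004 0.002] [-0.0575  0.663  -0.263   1.7551  0.2445  0.7479 -0.1383] [-0.002 -0.    -0.004  0.002  0.003 -0.002  0.   ]
[0.5468 0.147  0.3558]
2.3 [0.5706 0.0751 0.2203] [0.988 0.154 0.004 0.002] [-0.0576  0.663  -0.2632  1.7552  0.2445  0.7479 -0.1382] [-0.005  0.    -0.001  0.002  0.     0.002 -0.001]
[0.5467 0.1471 0.3558]
```

View pics/o_scene.png

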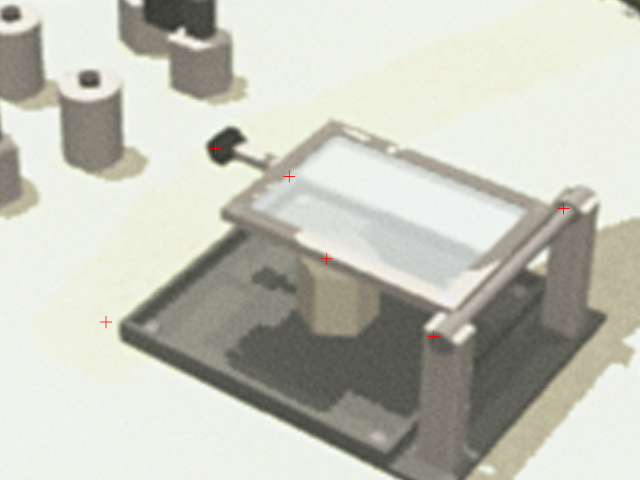

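```bash
cat >> h.py <<'E'
def blob(p,box,fn,near=None):
    r0,r1,c0,c1=box;im=np.array(p["frame"])[r0:r1,c0:c1].astype(int)
    m=fn(im).astype(np.uint8);n,l,s,ce=cv2.connectedComponentsWithStats(m,connectivity=4)
    return [(s[i].tolist(),(ce[i][1]+r0,ce[i][0]+c0),l==i) for i in np.argsort(-s[:,4]) if i and s[i,4]>30]
E
python3 - <<'E'
from h import *
p=shot("wrist")
for b in blob(p,(200,290,280,375),lambda im:im.max(2)<50)[:3]: print(b[0],np.round(b[1],1),atz(p,b[1],.1))
im=np.array(p["frame"]);print(im[95,280:380:6].tolist())
E
```

```text
[[161, 165, 169], [158, 162, 170], [186, 189, 187], [184, 188, 186], [185, 186, 186], [186, 189, 188], [174, 177, 179], [156, 161, 167], [179, 181, 180], [186, 188, 189], [186, 187, 189], [189, 191, 193], [182, 186, 185], [160, 163, 169], [160, 165, 171], [160, 164, 172], [157, 164, 169]]
```

```bash
python3 - <<'E'
from h import *
p=shot("wrist","w2.png");im=np.array(p["frame"])
print(r.get_state()["tool_pos"],im[215:275:5,318,:].tolist())
for t in (60,75,90):
  for b in blob(p,(215,290,285,370),lambda im:im.max(2)<t)[:2]: print(t,b[0],np.round(b[1],1),atz(p,b[1],.1))
for b in blob(p,(50,160,270,390),lambda im:im[:,:,0]>173)[:2]: print(b[0],np.round(b[1],1),atz(p,b[1],.051))
E
```

```text
[0.57048734 0.07535606 0.22028504] [[193, 197, 207], [51, 49, 48], [53, 51, 51], [64, 64, 62], [62, 62, 58], [56, 57, 57], [140, 146, 129], [197, 206, 186], [198, 207, 188], [200, 206, 189], [201, 209, 185], [199, 208, 190]]
60 [24, 0, 27, 16, 296] [222.6 322.3] [0.56868571 0.08737715 0.1       ]
60 [25, 22, 19, 7, 83] [240.4 318.3] [0.56976517 0.07568778 0.1       ]
75 [24, 0, 27, 29, 727] [230. 322.] [0.56992991 0.08283523 0.1       ]
90 [23, 0, 29, 30, 757] [230.1 322.2] [0.57004637 0.08281879 0.1       ]
[0, 0, 120, 94, 5839] [101.4 322.8] [0.54728523 0.15697162 0.051     ]
```

Request:
move_arm([
  [[0, 0, 0, 0, 0.007, -0.04, 1], [0, 0, 0, 0, 0, -0.04, 1], [0, 0, 0, 0, 0, -0.04, 1], [0, 0, 0, 0, 0, -0.005, 1], [0, 0, 0, 0, 0, 0, 0.5]],
])

```text
clock: 2.95
tool_pos: [0.5733, 0.0834, 0.0943]
eef_rot: [0.988, 0.154, 0.008, 0.001]
contact_force: [-0.5, 0.2, 0.5]
opening: 0.937
```

```bash
python3 - <<'E'
from h import *
st=r.get_state();print(np.round(st["tool_pos"],4),np.round(st["eef_rot"],3),st["opening"],st["contact_force"])
p=shot("wrist","w3.png")
E
```

```text
[0.5733 0.0834 0.0943] [0.988 0.154 0.008 0.001] 0.9372660181368657 [-0.48385417  0.2411778   0.53766539]
```

View pics/w3.png

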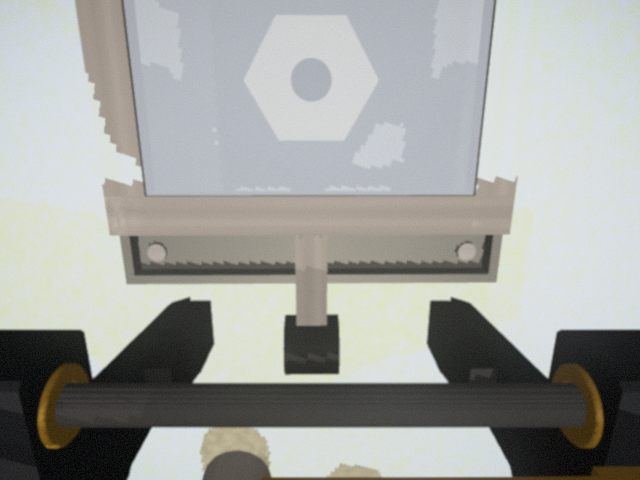

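The handle sits between the open fingers at about (345, 312), 8 px left of centre. I'll close on it.

Request:
move_arm([
  [[0, 0, 0, -0.003, -0.001, -0.002, 0], [0, 0, 0, 0, 0, 0, 0], [0, 0, 0, 0, 0, 0, 0], [0, 0, 0, 0, 0, 0, 0], [0, 0, 0, 0, 0, 0, 0]],
], force=20)

```text
clock: 3.5
tool_pos: [0.5739, 0.0827, 0.099]
eef_rot: [0.988, 0.153, 0.013, 0.001]
contact_force: [0.6, 0.8, -0.2]
opening: 0.433
```

Request:
move_arm([
  [[0, 0, 0, 0, 0, 0, 0], [0, 0, 0, 0, 0, 0, 0], [0, 0, 0, 0, 0, 0, 0]],
])

```text
clock: 3.8
tool_pos: [0.5708, 0.0816, 0.099]
eef_rot: [0.988, 0.153, 0.01, 0.002]
contact_force: [-3.5, -0.6, 2.4]
opening: 0.204
```

```bash
cat > arc.py <<'E'
from h import *
import sys
st=r.get_state();t=st["tool_pos"]
print("tcp",np.round(t,4),np.round(st["eef_rot"],3),round(st["opening"],3),np.round(st["contact_force"],1))
E
python3 arc.py; python3 - <<'E'
from h import *
p=shot("wrist")
im=np.array(p["frame"])
g=im[20:150,230:400].astype(int)
for b in blob(p,(2,180,200,430),lambda im:im[:,:,0]>im[:,:,2]-2)[:3]: print(b[0],np.round(b[1],1),atz(p,b[1],.051))
print(im[78,220:400:10].tolist())
E
```

```text
tcp [0.5708 0.0816 0.099 ] [0.988 0.153 0.01  0.002] 0.204 [-3.5 -0.6  2.4]
[86, 13, 77, 48, 1717] [ 35.5 325.3] [0.54153239 0.18329869 0.051     ]
[54, 70, 77, 65, 1548] [107.6 292.1] [0.53675654 0.15345059 0.051     ]
[118, 95, 46, 40, 737] [117.2 341.1] [0.55718799 0.15593225 0.051     ]
[[197, 204, 210], [195, 202, 210], [199, 205, 212], [202, 208, 213], [224, 226, 226], [223, 225, 225], [225, 227, 228], [225, 226, 227], [186, 192, 202], [191, 196, 202], [188, 195, 201], [189, 195, 201], [224, 226, 226], [225, 226, 227], [227, 228, 229], [225, 226, 227], [225, 225, 226], [196, 201, 209]]
```

Request:
move_arm([
  [[0, 0, 0, -0.001, 0.002, 0.031, 0], [0, 0, 0, -0.002, 0.007, 0.031, 0], [0, 0, 0, -0.003, 0.011, 0.029, 0], [0, 0, 0, -0.005, 0.015, 0.027, 0]],
])

```text
clock: 4.25
tool_pos: [0.5602, 0.1146, 0.2158]
eef_rot: [0.988, 0.151, 0.008, 0.003]
contact_force: [2.4, 1.5, -4.3]
opening: 0.204
```

```bash
cat >> arc.py <<'E'
H=np.array([.5086,.282,.1]);u=np.array([-.297,.955,0])
d=t-H; th=np.arctan2(d[2],-d@u);print("theta",th,"rad",np.hypot(d[2],d@u),"lat",d@[.955,.297,0])
for i in range(7):
    a=th+.15*(i+1);P=H-.21*np.cos(a)*u+[0,0,.21*np.sin(a)-.001];print(round(a,2),np.round(P-t,3));t=P
E
python3 arc.py
```

```text
tcp [0.5602 0.1146 0.2158] [0.988 0.151 0.008 0.003] 0.204 [ 2.4  1.5 -4.3]
theta 0.5838865198280521 rad 0.20997564748107314 lat -0.00045341339804830233
0.73 [-0.005  0.018  0.024]
0.88 [-0.007  0.022  0.022]
1.03 [-0.008  0.025  0.018]
1.18 [-0.008  0.027  0.014]
1.33 [-0.009  0.029  0.01 ]
1.48 [-0.009  0.03   0.005]
1.63 [-0.009  0.03   0.   ]
```

Request:
move_arm([
  [[0, 0, 0, -0.005, 0.018, 0.024, 0], [0, 0, 0, -0.007, 0.022, 0.022, 0], [0, 0, 0, -0.008, 0.025, 0.018, 0], [0, 0, 0, -0.008, 0.027, 0.014, 0]],
])

```text
clock: 4.65
tool_pos: [0.5311, 0.2064, 0.2959]
eef_rot: [0.989, 0.149, 0.008, 0.004]
contact_force: [0.6, 1.9, -10.5]
opening: 0.207
```

```bash
python3 arc.py
```

```text
tcp [0.5311 0.2064 0.2959] [0.989 0.149 0.008 0.004] 0.207 [  0.6   1.9 -10.5]
theta 1.188087348707555 rad 0.2112258957847574 lat -0.0009948818546835717
1.34 [-0.008  0.029  0.007]
1.49 [-0.009  0.03   0.005]
1.64 [-0.009  0.03   0.   ]
1.79 [-0.009  0.03  -0.004]
1.94 [-0.009  0.029 -0.009]
2.09 [-0.008  0.027 -0.013]
2.24 [-0.008  0.025 -0.018]
```

Request:
move_arm([
  [[0, 0, 0, -0.008, 0.028, 0.006, 0], [0, 0, 0, -0.009, 0.03, 0.003, 0], [0, 0, 0, -0.009, 0.03, 0, 0], [0, 0, 0, -0.009, 0.03, -0.004, 0]],
])

```text
clock: 5.05
tool_pos: [0.4949, 0.3206, 0.3067]
eef_rot: [0.989, 0.147, 0.008, 0.01]
contact_force: [1.5, -2.6, -7.5]
opening: 0.203
```

```bash
python3 arc.py
```

```text
tcp [0.4949 0.3206 0.3067] [0.989 0.147 0.008 0.01 ] 0.203 [ 1.5 -2.6 -7.5]
theta 1.7662004824680362 rad 0.21069339278757332 lat -0.0016086691207974914
1.92 [-0.007  0.029 -0.01 ]
2.07 [-0.009  0.027 -0.013]
2.22 [-0.008  0.025 -0.017]
2.37 [-0.007  0.023 -0.021]
2.52 [-0.006  0.019 -0.024]
2.67 [-0.005  0.016 -0.027]
2.82 [-0.004  0.012 -0.029]
```

Request:
move_arm([
  [[0, 0, 0, -0.005, 0.021, -0.006, 0], [0, 0, 0, 0, 0, 0, 0.6], [0, 0, 0, 0, 0, 0, 0.6], [0, 0, 0, 0, 0, 0, 0.6], [0, 0, 0, 0, 0, 0.01, 0.8]],
])

```text
clock: 5.55
tool_pos: [0.4875, 0.3435, 0.3095]
eef_rot: [0.989, 0.15, 0.007, 0.011]
contact_force: [-0.5, 1.0, 0.9]
opening: 0.542
```

Request:
move_arm([
  [[0, 0, 0, 0, -0.01, 0.03, 1], [0, 0, 0, 0, -0.02, 0.03, 1], [0, 0, 0, 0, -0.04, 0, 1], [0, 0, 0, 0.01, -0.045, 0, 1], [0, 0, 0, 0.01, -0.045, 0, 1]],
])

```text
clock: 6.05
tool_pos: [0.5097, 0.1817, 0.378]
eef_rot: [0.988, 0.151, 0.012, 0.007]
contact_force: [0.4, -0.6, -0.5]
opening: 0.99
```

```bash
python3 - <<'E'
from h import *
st=r.get_state();print(np.round(st["tool_pos"],4),np.round(st["eef_rot"],3),st["opening"],st["contact_force"])
w=shot("wrist","w4.png");p=shot("scene","s4.png")
print(np.round(w["T"],4).tolist())
for q in ("core",): print([(np.round(d["centre"]).tolist(),d["score"],atz(w,d["centre"],.051)) for d in r.find_in(w,q)][:3])
a=cv2.imread("pics/w4.png");b=cv2.imread("pics/s4.png")[150:390,160:480]
cv2.imwrite("pics/v4.png",np.hstack([cv2.resize(a,(400,300)),cv2.resize(b,(400,300))]))
E
```

```text
[0.5097 0.1817 0.378 ] [0.988 0.151 0.012 0.007] 0.9898981392000485 [ 0.40896458 -0.60960641 -0.45311435]
[[0.9541, -0.2788, -0.1093, 0.4838], [0.2988, 0.9105, 0.2859, 0.2548], [0.0198, -0.3054, 0.952, 0.5124], [0.0, 0.0, 0.0, 1.0]]
[([135.0, 342.0], 0.91, array([0.52280665, 0.24013374, 0.051     ]))]
```

View pics/v4.png

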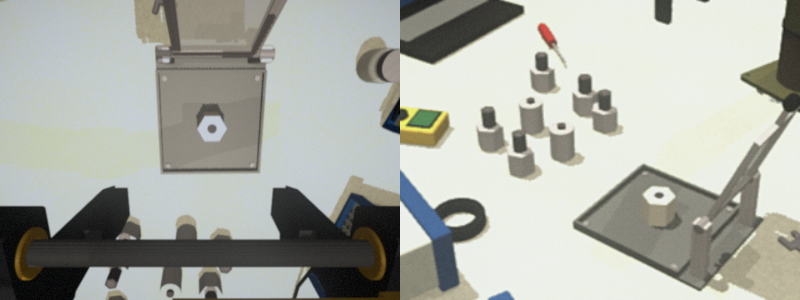

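The bridge stands open with its handle leaning back. In the wrist view the white core top is at about (203, 338), clear of everything.

```bash
cat >> h.py <<'E'
def hexfit(p,b,z,R):
    "blob mask -> world centre + yaw mod 60 by matching the rectified mask with a hexagon"
    ys,xs=np.nonzero(b)
    return None
E
python3 - <<'E'
from h import *
from scipy.optimize import minimize
def hexpts(c,a,z,R=.0531/2): 
    t=a+np.arange(6)*np.pi/3; return np.c_[c[0]+R*np.cos(t),c[1]+R*np.sin(t),np.full(6,z)]
for n,box,t in (("wrist",(170,240,300,380),195),("scene",(280,330,340,400),200),("side",(185,235,265,320),190)):
    p=shot(n); 
    for b in blob(p,box,lambda im:im.min(2)>t)[:1]:
        m=b[2].astype(np.uint8);cn=max(cv2.findContours(m,cv2.RETR_EXTERNAL,1)[0],key=len);m=cv2.drawContours(m*0,[cn],-1,1,-1)
        mm=cv2.moments(m,True);rc=(mm["m01"]/mm["m00"]+box[0],mm["m10"]/mm["m00"]+box[2])
        c=atz(p,rc,.051)
        def cost(a):
            q=proj(p,hexpts(c[:2],a,.051))-[box[2],box[0]]
            k=cv2.fillPoly(np.zeros_like(m),[np.round(q*16).astype(np.int32)],1,shift=4)
            return (k!=m).sum()
        A=np.radians(np.arange(-30,30,1.));cs=[cost(a) for a in A];i=np.argmin(cs)
        print(n,np.round(rc,1),b[0],np.round(c,4),"yaw",np.degrees(A[i]),min(cs),max(cs))
    st=r.get_state()
E
```

```text
wrist [200.5 340. ] [19, 12, 43, 39, 809] [0.5428 0.1679 0.051 ] yaw -29.999999999999996 318 379
scene [285.5 377.4] [0, 0, 60, 19, 534] [0.4788 0.1218 0.051 ] yaw -29.000000000000004 389 407
```

```bash
python3 - <<'E'
import re
s=open('h.py').read();s=s[:s.index("def hexfit")]
s+='''def hexpts(c,a,z,R=.0531/2):
    t=a+np.arange(6)*np.pi/3; return np.c_[c[0]+R*np.cos(t),c[1]+R*np.sin(t),np.full(6,z)]
def hexfit(p,c0,z,R,dark=False,pad=8,dbg=None):
    "fit hexagon (centre, yaw) near c0 at height z by maximising inside/outside contrast"
    from scipy.optimize import differential_evolution as DE
    g=cv2.GaussianBlur(cv2.cvtColor(np.array(p["frame"]),cv2.COLOR_RGB2GRAY),(0,0),.7).astype(float)
    if dark: g=-g
    t=np.linspace(0,1,10,endpoint=False)
    def ring(c,a,R):
        h=hexpts(c,a,z,R);h=np.vstack([h,h[:1]]);return np.vstack([h[i]+t[:,None]*(h[i+1]-h[i]) for i in range(6)])
    def val(P):
        q=proj(p,P).astype(np.float32);return cv2.remap(g.astype(np.float32),q[None,:,0],q[None,:,1],1)[0]
    def cost(v):
        i=val(ring(v[:2],v[2],R*.90));o=val(ring(v[:2],v[2],R*1.10));return -np.clip(i-o,-40,40).mean()
    d=.012;s=DE(cost,[(c0[0]-d,c0[0]+d),(c0[1]-d,c0[1]+d),(-np.pi/6,np.pi/6)],seed=1,maxiter=60,popsize=12,tol=1e-6)
    return s.x[:2],np.degrees(s.x[2]),s.fun
'''
open('h.py','w').write(s)
E
python3 - <<'E'
from h import *
for n in ("wrist","scene","side"):
    p=shot(n);print(n,hexfit(p,(.543,.167),.051,.0265))
E
```

```text
wrist (array([0.54142976, 0.16651585]), np.float64(18.804737493492418), np.float64(-40.0))
scene (array([0.54183402, 0.16460263]), np.float64(12.47646156173249), np.float64(-40.0))
side (array([0.54184065, 0.16610905]), np.float64(14.495938675167269), np.float64(-38.82365036010742))
```

```bash
sed -i 's/np.clip(i-o,-40,40)/np.clip(i-o,-90,90)/; s/R\*.90/R*.94/; s/R\*1.10/R*1.06/' h.py
python3 - <<'E'
from h import *
for n in ("wrist","scene","side"):
    p=shot(n);print(n,hexfit(p,(.543,.167),.051,.0265))
    if n=="wrist":
        # tray lip edges
        for b in [((268,253))]: pass
st=r.get_state();print(np.round(st["tool_pos"],4))
E
```

```text
wrist (array([0.54273929, 0.16743883]), np.float64(17.414824615243287), np.float64(-56.74695587158203))
scene (array([0.54129441, 0.16352912]), np.float64(15.706636638457221), np.float64(-43.032470703125))
side (array([0.54195188, 0.16618971]), np.float64(14.165796285575428), np.float64(-29.338411331176758))
[0.5085 0.1848 0.3761]
```

Request:
move_arm([
  [[0, 0, -0.05, -0.01, -0.045, -0.02, 0.9], [0, 0, -0.05, -0.01, -0.045, -0.02, 0.9], [0, 0, -0.05, -0.01, -0.045, -0.02, 0.9], [0, 0, -0.05, -0.01, -0.045, -0.02, 0.9], [0, 0, -0.05, -0.01, -0.045, -0.02, 0.9]],
])

```text
clock: 7.15
tool_pos: [0.46, -0.0331, 0.2769]
eef_rot: [0.999, 0.033, 0.016, 0.005]
contact_force: [1.3, -1.5, 0.1]
opening: 0.904
```

Request:
move_arm([
  [[0, 0, -0.03, -0.005, -0.035, -0.02, 0.7], [0, 0, 0, -0.002, -0.02, -0.01, 0.7], [0, 0, 0, 0, 0, 0, 0.7], [0, 0, 0, 0, 0, 0, 0.7]],
])

```text
clock: 7.55
tool_pos: [0.4495, -0.0953, 0.244]
eef_rot: [1.0, 0.013, 0.013, 0.006]
contact_force: [0.0, 0.7, 0.5]
opening: 0.701
```

```bash
cat >> h.py <<'E'
def postfit(p,c0,zb=.045,zt=.079,R=.01386,d=.02):
    "fit silhouette of dark hex post; returns centre, corner yaw deg (mod 60), cost"
    from scipy.optimize import differential_evolution as DE
    from functools import partial
    g=cv2.GaussianBlur(cv2.cvtColor(np.array(p["frame"]),cv2.COLOR_RGB2GRAY),(0,0),.7).astype(np.float32)
    t=np.linspace(0,1,72,endpoint=False)
    def ring(v,R):
        q=np.vstack([proj(p,hexpts(v,v[2],zb,R)),proj(p,hexpts(v,v[2],zt,R))]).astype(np.float32)
        h=cv2.convexHull(q)[:,0];h=np.vstack([h,h[:1]]);s=np.r_[0,np.cumsum(np.linalg.norm(np.diff(h,axis=0),axis=1))]
        return np.c_[np.interp(t*s[-1],s,h[:,0]),np.interp(t*s[-1],s,h[:,1])].astype(np.float32)
    val=lambda q:cv2.remap(g,q[None,:,0],q[None,:,1],1)[0]
    def cost(v): return -np.clip(val(ring(v,R*1.12))-val(ring(v,R*.88)),-70,70).mean()
    s=DE(cost,[(c0[0]-d,c0[0]+d),(c0[1]-d,c0[1]+d),(-np.pi/6,np.pi/6)],seed=1,maxiter=50,popsize=10,tol=1e-6)
    return np.round(s.x[:2],4),round(np.degrees(s.x[2]),1),round(s.fun,1)
def state():
    s=r.get_state();x=s["eef_rot"];from scipy.spatial.transform import Rotation as Ro
    M=Ro.from_quat(x).as_matrix();print("t",round(s["clock"],2),"tcp",np.round(s["tool_pos"],4),"yaw",round(np.degrees(np.arctan2(M[1,0],M[0,0])),1),"tilt z",np.round(M[:,2],3),"open",round(s["opening"],3),"F",np.round(s["contact_force"],1));return s
E
python3 - <<'E'
from h import *
state();p=shot("wrist","w5.png")
for c in ((.452,-.1155),(.4445,-.1905),(.465,-.321)): print(proj(p,[*c,.079]),postfit(p,c))
E
```

```text
t 7.55 tcp [ 0.4495 -0.0953  0.244 ] yaw 1.5 tilt z [ 0.025 -0.013 -1.   ] open 0.701 F [0.  0.7 0.5]
[[318.05037508 248.32960674]] (array([ 0.4484, -0.1172]), np.float64(-10.8), np.float64(-62.7))
[[306.39966337 337.81347238]] (array([ 0.4438, -0.1925]), np.float64(26.5), np.float64(-69.3))
[[327.17610838 467.87760404]] (array([ 0.4629, -0.3283]), np.float64(23.8), np.float64(-46.6))
```

View pics/w5.png

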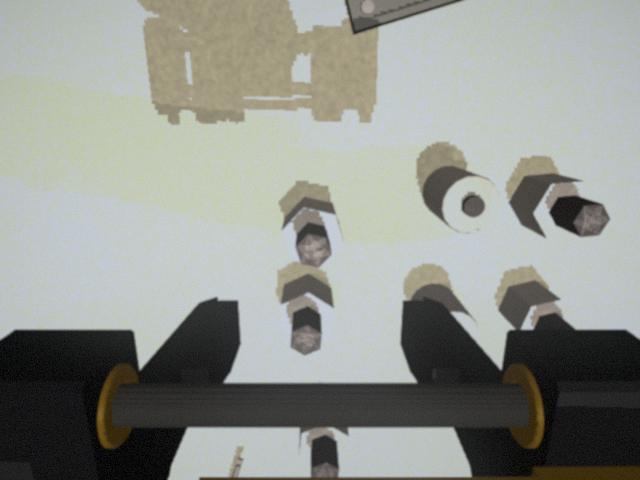

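Request:
move_arm([
  [[0.01, 0.02, 0, 0, -0.04, 0, 0.7], [0, 0, 0, 0, -0.035, 0, 0.7], [0, 0, 0, 0, -0.015, 0, 0.7], [0, 0, 0, 0, 0, 0, 0.7]],
])

```text
clock: 8.0
tool_pos: [0.4554, -0.1789, 0.2472]
eef_rot: [1.0, 0.022, 0.007, 0.0]
contact_force: [0.3, -0.3, 0.3]
opening: 0.698
```

```bash
python3 - <<'E'
from h import *
state();p=shot("wrist","w6.png")
im=cv2.imread("pics/w6.png");tiles=[]
for c in ((.449,-.117),(.444,-.192)):
    f=postfit(p,c);h=hexfit(p,c,.079,.01386,dark=True);a=proj(p,[*c,.079])[0];print(a,f,h)
    x,y=int(a[0])-50,max(0,int(a[1])-55);t=cv2.resize(im[y:y+110,x:x+100],None,fx=4,fy=4,interpolation=2)
    q=((proj(p,hexpts(f[0],np.radians(f[1]),.079,.01386))-[x,y])*4).astype(np.int32);cv2.polylines(t,[q],True,(0,0,255))
    q=((proj(p,hexpts(f[0],np.radians(f[1]),.045,.02656))-[x,y])*4).astype(np.int32);cv2.polylines(t,[q],True,(255,0,0))
    tiles.append(t)
cv2.imwrite("pics/v6.png",np.hstack(tiles))
E
```

```text
t 8.0 tcp [ 0.4554 -0.1789  0.2472] yaw 2.6 tilt z [ 0.013  0.    -1.   ] open 0.698 F [ 0.3 -0.3  0.3]
[312.38082672 136.76505087] (array([ 0.449 , -0.1173]), np.float64(-9.7), np.float64(-67.1)) (array([ 0.44851143, -0.11681834]), np.float64(-11.839986150856838), np.float64(-57.14791488647461))
[301.77490135 240.08345424] (array([ 0.4438, -0.1925]), np.float64(25.4), np.float64(-67.7)) (array([ 0.44409761, -0.18501046]), np.float64(29.795409310527756), np.float32(-31.630436))
```

View pics/v6.png

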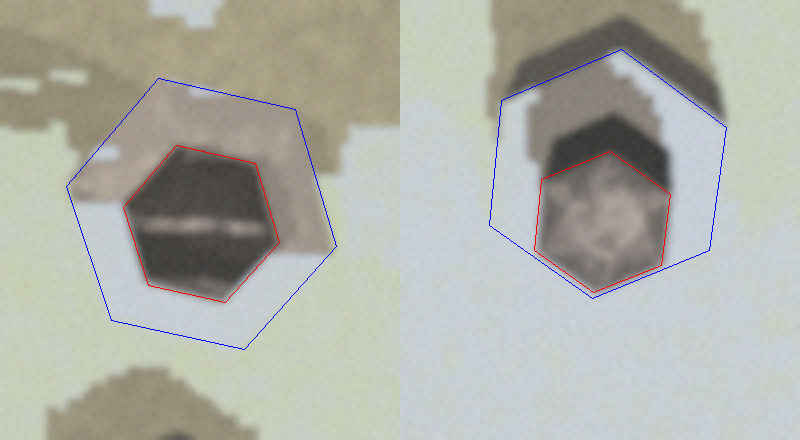

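Both overlays match: the red hexagon lies on the post tops and the blue one on the shoulders. Cell A is at (0.449, −0.117) with corner yaw −10°. I'm going for it.

Request:
move_arm([
  [[0, 0.013, 0.1, -0.003, 0.03, 0, 0.62], [0, 0, 0.1, -0.003, 0.03, -0.03, 0.62], [0, 0, 0.1, 0, 0, -0.04, 0.62], [0, 0, 0, 0, 0, -0.03, 0.62], [0, 0, 0, 0, 0, 0, 0.62]],
])

```text
clock: 8.55
tool_pos: [0.4544, -0.103, 0.1485]
eef_rot: [0.982, 0.186, 0.007, -0.003]
contact_force: [-1.8, 0.3, 1.0]
opening: 0.621
```

```bash
python3 - <<'E'
from h import *
state();p=shot("wrist","w7.png");print(postfit(p,(.449,-.117)))
E
```

```text
t 8.55 tcp [ 0.4544 -0.103   0.1485] yaw 21.5 tilt z [ 0.012  0.008 -1.   ] open 0.621 F [-1.8  0.3  1. ]
(array([ 0.4489, -0.1172]), np.float64(-14.6), np.float64(-66.6))
```

Request:
move_arm([
  [[-0.008, 0.012, -0.02, -0.005, -0.013, 0, 0.62], [0, 0, 0, 0, 0, 0, 0.62], [0, 0, 0, 0, 0, -0.03, 0.62], [0, 0, 0, 0, 0, 0, 0.62]],
])

```text
clock: 9.0
tool_pos: [0.454, -0.1174, 0.125]
eef_rot: [0.985, 0.175, 0.006, 0.003]
contact_force: [-1.5, 0.2, -0.5]
opening: 0.621
```

```bash
python3 -c "
from h import *
state()"
```

```text
t 9.0 tcp [ 0.454  -0.1174  0.125 ] yaw 20.2 tilt z [ 0.013 -0.003 -1.   ] open 0.621 F [-1.5  0.2 -0.5]
```

Request:
move_arm([
  [[0, 0.012, 0, -0.005, 0, -0.03, 0.62], [0, 0.004, 0, -0.003, 0, -0.02, 0.62], [0, 0.003, 0, -0.002, 0, -0.008, 0.62]],
])

```text
clock: 9.3
tool_pos: [0.4483, -0.1194, 0.0711]
eef_rot: [0.985, 0.173, 0.002, 0.003]
contact_force: [-0.6, 0.3, 0.2]
opening: 0.618
```

```bash
python3 -c "
from h import *
state()"
```

```text
t 9.3 tcp [ 0.4483 -0.1194  0.0711] yaw 20.0 tilt z [ 0.005 -0.005 -1.   ] open 0.618 F [-0.6  0.3  0.2]
```

Request:
move_arm([
  [[0.005, 0.005, 0, 0, 0.002, -0.01, 0.62], [0, 0, 0, 0, 0, -0.001, 0], [0, 0, 0, 0, 0, -0.001, 0], [0, 0, 0, 0, 0, 0, 0], [0, 0, 0, 0, 0, 0, 0]],
], force=25)

```text
clock: 9.8
tool_pos: [0.4505, -0.1181, 0.0618]
eef_rot: [0.985, 0.172, 0.002, 0.001]
contact_force: [-1.4, -0.2, 2.0]
opening: 0.283
```

```bash
python3 -c "
from h import *
state()"
```

```text
t 9.8 tcp [ 0.4505 -0.1181  0.0618] yaw 19.9 tilt z [ 0.004 -0.001 -1.   ] open 0.283 F [-1.4 -0.2  2. ]
```

Request:
move_arm([
  [[0, 0, 0, 0, 0, 0.02, 0], [0, 0, 0, 0, 0, 0.04, 0], [0, 0, -0.08, 0, 0.02, 0.035, 0], [0, 0, -0.12, 0.006, 0.04, 0, 0], [0, 0, -0.12, 0.006, 0.045, 0, 0]],
])

```text
clock: 10.3
tool_pos: [0.4603, -0.0183, 0.1608]
eef_rot: [1.0, -0.0, 0.001, 0.001]
contact_force: [1.0, 0.5, -2.7]
opening: 0.269
```

Request:
move_arm([
  [[0, 0, -0.12, 0.006, 0.045, 0, 0], [0, 0, -0.1, 0.006, 0.045, 0, 0], [0, 0, 0, 0.006, 0.04, 0, 0], [0, 0, 0, 0.004, 0.03, 0, 0], [0, 0, 0, 0, 0, 0, 0]],
])

```text
clock: 10.8
tool_pos: [0.482, 0.1562, 0.1627]
eef_rot: [0.994, -0.112, 0.002, -0.002]
contact_force: [0.2, -0.1, -2.0]
opening: 0.272
```

```bash
cat > pl.py <<'E'
from h import *
import sys
C=np.array([.5422,.1665]);Y=17.4
def slot(a,R): t=np.radians(a+Y);return C+R*np.array([np.cos(t),np.sin(t)])
if __name__=="__main__":
    s=state();a=float(sys.argv[1]);t=s["tool_pos"][:2]
    for R in map(float,sys.argv[2:]): print("R",R,"need",np.round(slot(a,R)-t,4))
    d=t-C;b=np.radians(a+Y);print("now rad",round(d@[np.cos(b),np.sin(b)],4),"lat",round(d@[-np.sin(b),np.cos(b)],4),"psi target",(a+Y+90)%180-90)
E
python3 pl.py 150 .053 .046
```

```text
t 10.8 tcp [0.482  0.1562 0.1627] yaw -12.8 tilt z [ 0.005  0.003 -1.   ] open 0.272 F [ 0.2 -0.1 -2. ]
R 0.053 need [0.0085 0.0219]
R 0.046 need [0.0154 0.0204]
now rad 0.0565 lat 0.0232 psi target -12.600000000000023
```

Request:
move_arm([
  [[0, 0, 0, 0.005, 0.019, -0.02, 0], [0, 0, 0, 0, 0, -0.02, 0], [0, 0, 0, 0, 0, 0, 0]],
])

```text
clock: 11.1
tool_pos: [0.4862, 0.1757, 0.1225]
eef_rot: [0.994, -0.111, 0.002, -0.002]
contact_force: [-1.4, -0.3, -1.5]
opening: 0.271
```

```bash
python3 pl.py 150 .055 .046; python3 - <<'E'
from h import *
p=shot("wrist","w8.png")
from h import hexfit
print(hexfit(p,(.542,.1665),.051,.0265))
E
```

```text
t 11.1 tcp [0.4862 0.1757 0.1225] yaw -12.7 tilt z [ 0.004  0.003 -1.   ] open 0.271 F [-1.4 -0.3 -1.5]
R 0.055 need [0.0023 0.0028]
R 0.046 need [0.0111 0.0008]
now rad 0.0566 lat 0.0032 psi target -12.600000000000023
(array([0.54327939, 0.16696655]), np.float64(17.607081477451842), np.float64(-72.47644805908203))
```

View pics/w8.png

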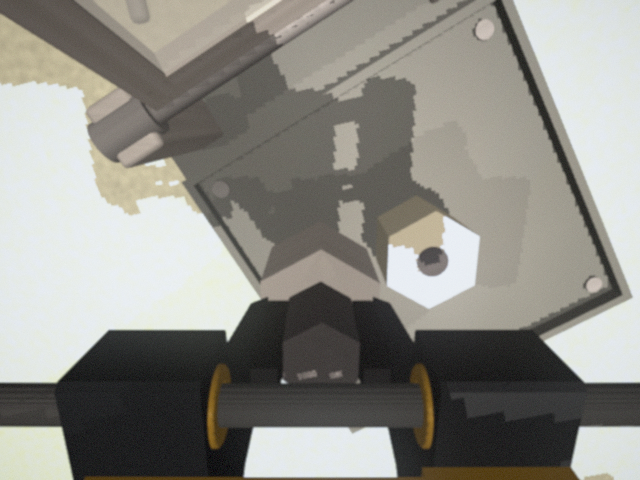

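The view shows the cell held left of the core, with the lip and hinge clear of the fingers; the core top is at about (262, 432). Lowering next.

Request:
move_arm([
  [[0, 0.004, 0, 0.002, 0.002, -0.025, 0], [0, 0, 0, 0.001, 0, -0.02, 0], [0, 0, 0, 0.0, 0, -0.006, 0]],
])

```text
clock: 11.45
tool_pos: [0.4922, 0.1764, 0.075]
eef_rot: [0.994, -0.113, 0.003, -0.003]
contact_force: [-0.4, -0.5, -2.6]
opening: 0.268
```

```bash
sed -i 's/C=np.array.*;Y=17.4/C=np.array([.5428,.1668]);Y=17.5/' pl.py; python3 pl.py 150 .055 .046
```

```text
t 11.45 tcp [0.4922 0.1764 0.075 ] yaw -13.0 tilt z [ 0.008  0.006 -1.   ] open 0.268 F [-0.4 -0.5 -2.6]
R 0.055 need [-0.0031  0.0023]
R 0.046 need [0.0057 0.0004]
now rad 0.0515 lat 0.0016 psi target -12.5
```

Request:
move_arm([
  [[-0.006, 0.008, 0, 0, 0, -0.006, 0], [0, 0, 0, 0, 0, -0.002, 0], [0, 0, 0, 0.004, 0, 0, 0], [0, 0, 0, 0.003, 0, 0, 0]],
])

```text
clock: 11.85
tool_pos: [0.4985, 0.175, 0.0688]
eef_rot: [0.994, -0.114, -0.002, 0.001]
contact_force: [-5.2, 0.9, -1.7]
opening: 0.272
```

```bash
python3 pl.py 150 .055 .046
```

```text
t 11.85 tcp [0.4985 0.175  0.0688] yaw -13.0 tilt z [-0.003 -0.001 -1.   ] open 0.272 F [-5.2  0.9 -1.7]
R 0.055 need [-0.0094  0.0037]
R 0.046 need [-0.0006  0.0018]
now rad 0.045 lat 0.0016 psi target -12.5
```

Request:
move_arm([
  [[0, 0, 0, 0, 0, -0.002, 0], [0, 0, 0, -0.0005, 0, 0, 0.34], [0, 0, 0, 0, 0, 0, 0.45], [0, 0, 0, 0, 0, 0.03, 0.45], [0, 0, 0, 0, 0, 0.05, 0.6]],
])

```text
clock: 12.35
tool_pos: [0.4976, 0.1747, 0.146]
eef_rot: [0.994, -0.114, -0.003, 0.002]
contact_force: [1.1, 0.4, 0.0]
opening: 0.521
```

```bash
cat > chk.py <<'E'
from pl import *
s=state();n=sys.argv[1]
p=shot(n)
for a in map(float,sys.argv[2:]):
    c,y,f=postfit(p,slot(a,.046),.051,.085,d=.012);d=c-C;print("slot",a,"cell",c,"R",round(np.hypot(*d),4),"ang",round(np.degrees(np.arctan2(d[1],d[0]))-Y,1),"yawerr",round((y-Y+30)%60-30,1),f)
c,y,f=hexfit(p,C,.051,.0265);print("core",c,y,f)
E
python3 chk.py wrist 150
```

```text
t 12.35 tcp [0.4976 0.1747 0.146 ] yaw -13.0 tilt z [-0.007 -0.003 -1.   ] open 0.521 F [1.1 0.4 0. ]
slot 150.0 cell [0.497  0.1759] R 0.0467 ang 151.3 yawerr -5.8 -58.1
core [0.54372014 0.16641421] 17.583686347355435 -63.624966
```

Request:
move_arm([
  [[0, 0, 0.05, -0.008, -0.04, 0.02, 0.62], [0, 0, 0.05, -0.008, -0.046, 0.02, 0.62], [0, 0, 0.05, -0.008, -0.046, 0, 0.62], [0, 0, 0, -0.008, -0.046, 0, 0.62], [0, 0, 0, -0.008, -0.046, 0, 0.62]],
])

```text
clock: 12.9
tool_pos: [0.4692, -0.0452, 0.2011]
eef_rot: [0.999, -0.028, 0.015, -0.006]
contact_force: [1.1, -0.3, -0.2]
opening: 0.619
```

Request:
move_arm([
  [[0, 0, 0, -0.007, -0.046, 0, 0.62], [0, 0, 0, -0.005, -0.04, 0, 0.62], [0, 0, 0, -0.002, -0.02, 0, 0.62], [0, 0, 0, 0, 0, 0, 0.62], [0, 0, 0, 0, 0, 0, 0.62]],
])

```text
clock: 13.4
tool_pos: [0.455, -0.1654, 0.203]
eef_rot: [0.999, -0.036, 0.02, -0.003]
contact_force: [0.1, -0.6, 0.9]
opening: 0.619
```

```bash
sed -i 's/C=np.array.*;Y/C=np.array([.5433,.1667]);Y/' pl.py; cat > cell.py <<'E'
from pl import *
s=state();p=shot("wrist");x,y=map(float,sys.argv[1:3])
c,w,f=postfit(p,(x,y));print("cell",c,w,f,"need",np.round(c-s["tool_pos"][:2],4),"jaw",[(w+30+60*k+90)%180-90 for k in range(3)])
E
python3 cell.py .4438 -.1925
```

```text
t 13.4 tcp [ 0.455  -0.1654  0.203 ] yaw -4.2 tilt z [ 0.04   0.004 -0.999] open 0.619 F [ 0.1 -0.6  0.9]
cell [ 0.4513 -0.1725] -25.1 -4.8 need [-0.0037 -0.0071] jaw [np.float64(4.900000000000006), np.float64(64.9), np.float64(-55.099999999999994)]
```

```bash
python3 - <<'E'
from h import *
p=shot("wrist","w9.png")
print(proj(p,[.4438,-.1925,.079]))
print([(np.round(d["centre"]).tolist(),round(d["score"],2),np.round(atz(p,d["centre"],.06),3)) for d in r.find_in(p,"c1_mid")])
print(postfit(p,(.4438,-.1925),d=.045))
s=shot("side")
for n in ("c1_mid","c2_mid"): print([(np.round(d["centre"]).tolist(),round(d["score"],2),np.round(atz(s,d["centre"],.05),3)) for d in r.find_in(s,n)])
print(postfit(s,(.4438,-.1925),d=.05))
E
```

```text
[[299.45281856 282.87739765]]
[]
(array([ 0.4853, -0.1705]), np.float64(-29.0), np.float64(-69.7))
[([318.0, 296.0], 0.59, array([ 0.486, -0.179,  0.05 ])), ([397.0, 299.0], 0.24, array([ 0.46 , -0.336,  0.05 ]))]
[]
(array([ 0.484 , -0.1714]), np.float64(30.0), np.float64(-58.9))
```

View pics/w9.png

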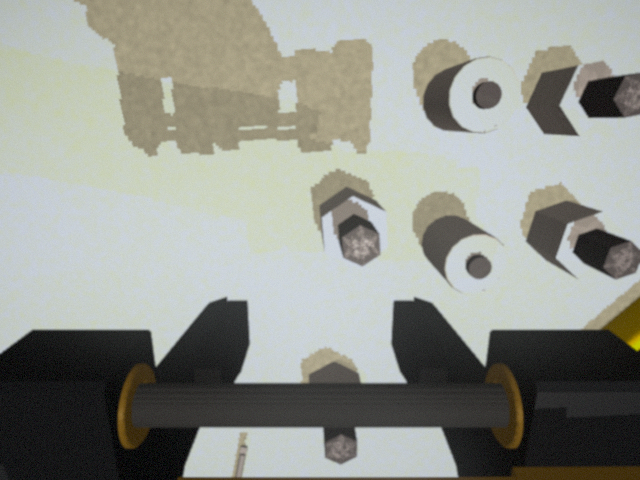

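Cell B has been knocked to about (0.485, −0.171), seen at (242, 360). I'll re-target it.

Request:
move_arm([
  [[-0.004, 0.035, 0.07, 0.022, -0.004, -0.02, 0.62], [0, 0.01, 0.02, 0.004, 0, -0.03, 0.62], [0, 0, 0, 0, 0, 0, 0.62], [0, 0, 0, 0, 0, 0, 0.62]],
])

```text
clock: 14.1
tool_pos: [0.483, -0.1647, 0.1526]
eef_rot: [1.0, 0.015, -0.003, -0.001]
contact_force: [0.2, -0.2, 0.3]
opening: 0.624
```

```bash
python3 cell.py .4853 -.1705
```

```text
t 14.1 tcp [ 0.483  -0.1647  0.1526] yaw 1.7 tilt z [-0.006  0.002 -1.   ] open 0.624 F [ 0.2 -0.2  0.3]
cell [ 0.4858 -0.1706] -28.9 -70.0 need [ 0.0028 -0.0059] jaw [np.float64(1.0999999999999943), np.float64(61.099999999999994), np.float64(-58.900000000000006)]
```

Request:
move_arm([
  [[0, 0, 0, 0.002, -0.005, -0.04, 0.62], [0, 0, 0, 0, 0, -0.03, 0.62], [0, 0, 0, 0, 0, -0.012, 0.62], [0, 0, 0, 0, 0, 0, 0.62]],
])

```text
clock: 14.55
tool_pos: [0.4869, -0.1702, 0.0742]
eef_rot: [1.0, 0.014, 0.001, 0.0]
contact_force: [0.4, -0.2, 0.8]
opening: 0.623
```

```bash
python3 -c "
from h import *
state()"
```

```text
t 14.55 tcp [ 0.4869 -0.1702  0.0742] yaw 1.6 tilt z [ 0.003 -0.001 -1.   ] open 0.623 F [ 0.4 -0.2  0.8]
```

Good. Final descent, grip and lift.

Request:
move_arm([
  [[0, 0.003, 0, -0.002, 0, -0.014, 0.62], [0, 0, 0, 0, 0, -0.001, 0], [0, 0, 0, 0, 0, -0.001, 0], [0, 0, 0, 0, 0, 0, 0], [0, 0, 0, 0, 0, 0, 0]],
])

```text
clock: 15.05
tool_pos: [0.4866, -0.1709, 0.0613]
eef_rot: [1.0, 0.014, 0.003, 0.001]
contact_force: [-1.9, -0.2, 1.3]
opening: 0.277
```

Request:
move_arm([
  [[0, 0, 0, 0, 0, 0, 0], [0, 0, 0, 0, 0, 0.02, 0], [0, 0, -0.05, 0, 0.02, 0.04, 0], [0, 0, -0.1, 0.01, 0.04, 0.03, 0], [0, 0, -0.08, 0.015, 0.045, 0, 0]],
])

```text
clock: 15.55
tool_pos: [0.5078, -0.0718, 0.1532]
eef_rot: [0.994, -0.113, -0.0, 0.002]
contact_force: [1.4, 0.1, -3.8]
opening: 0.27
```

```bash
python3 pl.py -30 .055 .046
```

```text
t 15.55 tcp [ 0.5078 -0.0718  0.1532] yaw -13.0 tilt z [-0.001 -0.004 -1.   ] open 0.27 F [ 1.4  0.1 -3.8]
R 0.055 need [0.0892 0.2266]
R 0.046 need [0.0804 0.2286]
now rad 0.0169 lat -0.2406 psi target -12.5
```

Request:
move_arm([
  [[0, 0, 0, 0.018, 0.042, 0.004, 0], [0, 0, 0, 0.018, 0.042, 0, 0], [0, 0, 0, 0.018, 0.042, 0, 0], [0, 0, 0, 0.018, 0.042, 0, 0], [0, 0, 0, 0.012, 0.03, 0, 0]],
])

```text
clock: 16.05
tool_pos: [0.5926, 0.1369, 0.159]
eef_rot: [0.994, -0.114, -0.0, 0.001]
contact_force: [0.1, -0.5, -2.8]
opening: 0.268
```

Request:
move_arm([
  [[0, 0, 0, 0, 0, 0, 0], [0, 0, 0, 0, 0, 0, 0]],
])

```text
clock: 16.25
tool_pos: [0.5926, 0.1451, 0.1581]
eef_rot: [0.994, -0.109, -0.0, -0.001]
contact_force: [-0.6, -0.4, -2.7]
opening: 0.269
```

```bash
python3 pl.py -30 .055 .046
```

```text
t 16.25 tcp [0.5926 0.1451 0.1581] yaw -12.5 tilt z [-0.     0.002 -1.   ] open 0.269 F [-0.6 -0.4 -2.7]
R 0.055 need [0.0044 0.0097]
R 0.046 need [-0.0044  0.0117]
now rad 0.0528 lat -0.0104 psi target -12.5
```

Request:
move_arm([
  [[0, 0, 0, 0.005, 0.009, -0.03, 0], [0, 0, 0, 0, 0, -0.03, 0], [0, 0, 0, 0, 0, -0.012, 0], [0, 0, 0, 0, 0, 0, 0]],
])

```text
clock: 16.65
tool_pos: [0.5966, 0.1494, 0.0847]
eef_rot: [0.994, -0.111, -0.001, 0.0]
contact_force: [0.1, -0.0, -2.4]
opening: 0.27
```

```bash
python3 pl.py -30 .055 .046
```

```text
t 16.65 tcp [0.5966 0.1494 0.0847] yaw -12.7 tilt z [-0.001 -0.    -1.   ] open 0.27 F [ 0.1 -0.  -2.4]
R 0.055 need [0.0004 0.0054]
R 0.046 need [-0.0084  0.0073]
now rad 0.0558 lat -0.0053 psi target -12.5
```

Request:
move_arm([
  [[0, 0, 0, 0, 0.006, -0.012, 0], [0, 0, 0, 0, 0, -0.004, 0], [0, 0, 0, -0.004, 0.001, -0.001, 0], [0, 0, 0, -0.003, 0.001, 0, 0]],
])

```text
clock: 17.05
tool_pos: [0.591, 0.1559, 0.0691]
eef_rot: [0.994, -0.113, 0.001, 0.0]
contact_force: [-0.5, -0.6, -2.9]
opening: 0.268
```

```bash
python3 pl.py -30 .055 .046
```

```text
t 17.05 tcp [0.591  0.1559 0.0691] yaw -12.9 tilt z [ 0.002 -0.    -1.   ] open 0.268 F [-0.5 -0.6 -2.9]
R 0.055 need [ 0.006  -0.0012]
R 0.046 need [-0.0028  0.0008]
now rad 0.0489 lat -0.0002 psi target -12.5
```

Request:
move_arm([
  [[0, 0, 0, -0.003, 0.001, -0.001, 0], [0, 0, 0, -0.002, 0, 0, 0], [0, 0, 0, -0.001, 0, 0, 0]],
])

```text
clock: 17.35
tool_pos: [0.5887, 0.1568, 0.0702]
eef_rot: [0.994, -0.113, 0.006, -0.001]
contact_force: [3.7, -0.1, -4.2]
opening: 0.271
```

```bash
python3 pl.py -30 .055 .046
```

```text
t 17.35 tcp [0.5887 0.1568 0.0702] yaw -12.9 tilt z [ 0.013  0.    -1.   ] open 0.271 F [ 3.7 -0.1 -4.2]
R 0.055 need [ 0.0083 -0.002 ]
R 0.046 need [-0.0005 -0.    ]
now rad 0.0465 lat 0.0002 psi target -12.5
```

Request:
move_arm([
  [[0, 0.012, 0, 0, 0, -0.003, 0], [0, 0, 0, 0, 0, -0.001, 0.33], [0, 0, 0, 0, 0, 0, 0.45], [0, 0, 0, 0, 0, 0.03, 0.45], [0, 0, 0, 0, 0, 0.05, 0.6]],
])

```text
clock: 17.85
tool_pos: [0.5819, 0.1568, 0.1422]
eef_rot: [0.994, -0.112, -0.009, 0.002]
contact_force: [0.7, -0.0, 0.4]
opening: 0.519
```

```bash
python3 chk.py wrist -30; python3 chk.py side -30 150
```

```text
t 17.85 tcp [0.5819 0.1568 0.1422] yaw -12.9 tilt z [-0.018 -0.003 -1.   ] open 0.519 F [ 0.7 -0.   0.4]
slot -30.0 cell [0.5884 0.1569] R 0.0462 ang -29.8 yawerr -3.3 -58.3
core [0.54262064 0.16658905] 18.65236707379664 -59.263362884521484
t 17.9 tcp [0.5867 0.158  0.1512] yaw -12.9 tilt z [-0.004  0.002 -1.   ] open 0.564 F [ 0.7 -0.6  5.3]
slot -30.0 cell [0.5872 0.1575] R 0.0449 ang -29.3 yawerr -5.4 -32.8
slot 150.0 cell [0.4956 0.1766] R 0.0487 ang 150.8 yawerr -6.4 -26.4
core [0.54266515 0.16555433] 12.932616279830508 -24.097558975219727
```

Request:
move_arm([
  [[0, 0, 0, 0.005, -0.03, 0.03, 0.62], [0, 0, 0, 0.015, -0.045, 0.01, 0.62], [0, 0, 0, 0.015, -0.045, 0, 0.62], [0, 0, 0, 0.015, -0.045, 0, 0.62], [0, 0, 0, 0.01, -0.045, 0, 0.62]],
])

```text
clock: 18.45
tool_pos: [0.6448, -0.044, 0.1916]
eef_rot: [0.995, -0.102, -0.004, -0.006]
contact_force: [-0.7, -0.2, 0.1]
opening: 0.621
```

Request:
move_arm([
  [[0, 0, 0, 0.005, -0.03, -0.01, 0.62], [0, 0, 0, 0, -0.01, -0.01, 0.62], [0, 0, 0, 0, 0, 0, 0.62], [0, 0, 0, 0, 0, 0, 0.62]],
])

```text
clock: 18.85
tool_pos: [0.6479, -0.0926, 0.1693]
eef_rot: [0.994, -0.107, -0.005, -0.005]
contact_force: [-0.6, 0.5, -0.0]
opening: 0.62
```

```bash
python3 cell.py .6525 -.088
```

```text
t 18.85 tcp [ 0.6479 -0.0926  0.1693] yaw -12.3 tilt z [-0.009  0.01  -1.   ] open 0.62 F [-0.6  0.5 -0. ]
cell [ 0.6537 -0.0896] 7.5 -69.9 need [0.0058 0.003 ] jaw [np.float64(37.5), np.float64(-82.5), np.float64(-22.5)]
```

Request:
move_arm([
  [[-0.005, -0.004, 0.145, 0.004, 0.002, 0, 0.62], [0, 0, 0.145, 0, 0, 0, 0.62], [0, 0, 0.145, 0, 0, 0, 0.62], [0, 0, 0.145, 0, 0, -0.01, 0.62], [0, 0, 0.145, 0, 0, -0.01, 0.62]],
])

```text
clock: 19.4
tool_pos: [0.6532, -0.073, 0.1523]
eef_rot: [0.964, 0.267, -0.002, -0.004]
contact_force: [0.4, 0.5, -0.6]
opening: 0.618
```

Request:
move_arm([
  [[0, 0, 0.14, 0, 0, -0.01, 0.62], [0, 0, 0, 0, 0, 0, 0.62], [0, 0, 0, 0, 0, 0, 0.62]],
])

```text
clock: 19.7
tool_pos: [0.6528, -0.064, 0.1425]
eef_rot: [0.94, 0.341, -0.002, -0.006]
contact_force: [0.0, 0.5, 0.6]
opening: 0.618
```

```bash
python3 cell.py .6537 -.0896
```

```text
t 19.7 tcp [ 0.6528 -0.064   0.1425] yaw 39.8 tilt z [-0.008  0.01  -1.   ] open 0.618 F [0.  0.5 0.6]
cell [ 0.6546 -0.0905] 7.4 -70.0 need [ 0.0018 -0.0265] jaw [np.float64(37.400000000000006), np.float64(-82.6), np.float64(-22.599999999999994)]
```

Request:
move_arm([
  [[-0.008, -0.006, -0.04, 0.001, -0.02, -0.01, 0.62], [0, 0, 0, 0.001, -0.006, -0.02, 0.62], [0, 0, 0, 0, 0, -0.02, 0.62], [0, 0, 0, 0, 0, 0, 0.62]],
])

```text
clock: 20.15
tool_pos: [0.6561, -0.0947, 0.0924]
eef_rot: [0.949, 0.316, 0.001, 0.002]
contact_force: [-0.6, -1.0, -0.4]
opening: 0.624
```

```bash
python3 cell.py .6537 -.0896
```

```text
t 20.15 tcp [ 0.6561 -0.0947  0.0924] yaw 36.8 tilt z [ 0.004 -0.003 -1.   ] open 0.624 F [-0.6 -1.  -0.4]
cell [ 0.6532 -0.0901] 5.5 -70.0 need [-0.0029  0.0046] jaw [np.float64(35.5), np.float64(-84.5), np.float64(-24.5)]
```

Request:
move_arm([
  [[0, 0, 0, -0.002, 0.004, 0, 0.62], [0, 0, 0, 0, 0, -0.02, 0.62], [0, 0, 0, 0, 0, -0.008, 0.62], [0, 0, 0, 0, 0, 0, 0.62]],
])

```text
clock: 20.6
tool_pos: [0.6576, -0.0915, 0.0694]
eef_rot: [0.95, 0.314, 0.005, 0.004]
contact_force: [0.4, 0.2, -0.7]
opening: 0.622
```

```bash
python3 -c "
from h import *
state()"
```

```text
t 20.6 tcp [ 0.6576 -0.0915  0.0694] yaw 36.5 tilt z [ 0.013 -0.005 -1.   ] open 0.622 F [ 0.4  0.2 -0.7]
```

Request:
move_arm([
  [[0.005, 0.012, 0, -0.004, 0.001, -0.01, 0.62], [0, 0.004, 0, -0.002, 0, -0.002, 0], [0, 0, 0, 0, 0, -0.001, 0], [0, 0, 0, 0, 0, 0, 0], [0, 0, 0, 0, 0, 0, 0]],
])

```text
clock: 21.1
tool_pos: [0.6527, -0.0902, 0.0579]
eef_rot: [0.95, 0.313, -0.0, -0.001]
contact_force: [1.1, 0.8, 1.2]
opening: 0.28
```

```bash
python3 -c "
from h import *
state()"
```

```text
t 21.1 tcp [ 0.6527 -0.0902  0.0579] yaw 36.5 tilt z [-0.     0.001 -1.   ] open 0.28 F [1.1 0.8 1.2]
```

Request:
move_arm([
  [[0, 0, 0, 0, 0, 0.02, 0], [0, 0, 0, 0, 0.01, 0.045, 0], [0, 0, 0.08, -0.008, 0.035, 0.04, 0], [0, 0, 0.08, -0.012, 0.044, 0.01, 0], [0, 0, 0.03, -0.012, 0.045, 0, 0]],
])

```text
clock: 21.6
tool_pos: [0.62, 0.0352, 0.1748]
eef_rot: [0.918, 0.398, -0.002, 0.004]
contact_force: [-0.0, 0.2, -2.7]
opening: 0.269
```

Request:
move_arm([
  [[0, 0, 0, -0.012, 0.045, 0, 0], [0, 0, 0, -0.012, 0.045, 0, 0], [0, 0, 0, -0.01, 0.04, 0, 0], [0, 0, 0, -0.004, 0.02, 0, 0], [0, 0, 0, 0, 0, 0, 0]],
])

```text
clock: 22.1
tool_pos: [0.5769, 0.2005, 0.1774]
eef_rot: [0.915, 0.403, 0.001, 0.001]
contact_force: [0.3, 0.5, -2.3]
opening: 0.271
```

```bash
python3 pl.py 30 .055 .046
```

```text
t 22.1 tcp [0.5769 0.2005 0.1774] yaw 47.5 tilt z [ 0.002 -0.    -1.   ] open 0.271 F [ 0.3  0.5 -2.3]
R 0.055 need [0.0035 0.0067]
R 0.046 need [-0.0026  0.0001]
now rad 0.0477 lat -0.0019 psi target 47.5
```

Request:
move_arm([
  [[0, 0, 0, 0.004, 0.007, -0.03, 0], [0, 0, 0, 0, 0, -0.03, 0], [0, 0, 0, 0, 0, -0.025, 0], [0, 0, 0, 0, 0, 0, 0]],
])

```text
clock: 22.5
tool_pos: [0.584, 0.2032, 0.0915]
eef_rot: [0.916, 0.401, 0.003, 0.002]
contact_force: [-1.0, 1.1, -1.1]
opening: 0.271
```

```bash
python3 pl.py 30 .055 .046
```

```text
t 22.5 tcp [0.584  0.2032 0.0915] yaw 47.3 tilt z [ 0.007 -0.002 -1.   ] open 0.271 F [-1.   1.1 -1.1]
R 0.055 need [-0.0035  0.0041]
R 0.046 need [-0.0096 -0.0026]
now rad 0.0544 lat -0.0054 psi target 47.5
```

Request:
move_arm([
  [[0.002, 0.007, 0, -0.004, 0.005, 0, 0], [0, 0, 0, -0.001, 0.002, -0.012, 0], [0, 0, 0, 0, 0, -0.01, 0], [0, 0, 0, 0, 0, -0.002, 0]],
])

```text
clock: 22.9
tool_pos: [0.5815, 0.2068, 0.069]
eef_rot: [0.917, 0.399, 0.002, 0.001]
contact_force: [0.8, -0.2, -1.5]
opening: 0.269
```

```bash
python3 pl.py 30 .055 .046
```

```text
t 22.9 tcp [0.5815 0.2068 0.069 ] yaw 47.1 tilt z [ 0.004 -0.001 -1.   ] open 0.269 F [ 0.8 -0.2 -1.5]
R 0.055 need [-0.0011  0.0005]
R 0.046 need [-0.0071 -0.0061]
now rad 0.0554 lat -0.0011 psi target 47.5
```

Request:
move_arm([
  [[0, 0.003, 0, -0.003, -0.002, -0.005, 0], [0, 0, 0, -0.003, -0.003, -0.001, 0], [0, 0, 0, -0.003, -0.003, 0, 0], [0, 0, 0, 0, 0, 0, 0]],
])

```text
clock: 23.3
tool_pos: [0.5747, 0.2006, 0.0643]
eef_rot: [0.917, 0.4, 0.004, -0.0]
contact_force: [1.2, 0.6, -2.8]
opening: 0.268
```

```bash
python3 pl.py 30 .055 .046
```

```text
t 23.3 tcp [0.5747 0.2006 0.0643] yaw 47.1 tilt z [ 0.008  0.003 -1.   ] open 0.268 F [ 1.2  0.6 -2.8]
R 0.055 need [0.0057 0.0066]
R 0.046 need [-0.0003  0.    ]
now rad 0.0462 lat -0.0003 psi target 47.5
```

Seated. Release, lift and check.

Request:
move_arm([
  [[0, 0.006, 0, -0.001, -0.001, -0.001, 0], [0, 0, 0, 0, 0, -0.001, 0.33], [0, 0, 0, 0, 0, 0, 0.45], [0, 0, 0, 0, 0, 0.03, 0.45], [0, 0, 0, 0, 0, 0.05, 0.6]],
])

```text
clock: 23.8
tool_pos: [0.5676, 0.195, 0.1377]
eef_rot: [0.917, 0.4, -0.008, -0.0]
contact_force: [0.6, 0.4, -0.2]
opening: 0.516
```

```bash
python3 chk.py wrist 30 150 -30
```

```text
t 23.8 tcp [0.5676 0.195  0.1377] yaw 47.1 tilt z [-0.015 -0.007 -1.   ] open 0.516 F [ 0.6  0.4 -0.2]
slot 30.0 cell [0.5766 0.2002] R 0.0472 ang 27.7 yawerr -3.3 -58.8
slot 150.0 cell [0.4976 0.1766] R 0.0468 ang 150.3 yawerr -3.9 -65.4
slot -30.0 cell [0.5878 0.1559] R 0.0458 ang -31.1 yawerr -0.5 -50.9
core [0.54311815 0.16625648] 18.692284872946537 -48.367366790771484
```

Request:
move_arm([
  [[0, 0, 0, 0, -0.02, 0.04, 0.62], [0, 0, 0, 0.012, -0.046, 0.01, 0.62], [0, 0, 0, 0.012, -0.046, 0, 0.62], [0, 0, 0, 0.012, -0.046, 0, 0.62], [0, 0, 0, 0.012, -0.046, 0, 0.62]],
])

```text
clock: 24.35
tool_pos: [0.6173, -0.0042, 0.201]
eef_rot: [0.914, 0.407, -0.001, -0.002]
contact_force: [0.1, 0.5, -0.8]
opening: 0.62
```

Request:
move_arm([
  [[0, 0, 0, 0.012, -0.046, 0, 0.62], [0, 0, 0, 0.012, -0.046, 0, 0.62], [0, 0, 0, 0.01, -0.046, 0, 0.62], [0, 0, 0, 0.006, -0.03, 0, 0.62], [0, 0, 0, 0, -0.01, 0, 0.62]],
])

```text
clock: 24.85
tool_pos: [0.6529, -0.2012, 0.1987]
eef_rot: [0.916, 0.401, -0.007, 0.0]
contact_force: [-0.3, 0.2, -0.4]
opening: 0.621
```

```bash
python3 cell.py .659 -.193
```

```text
t 24.85 tcp [ 0.6529 -0.2012  0.1987] yaw 47.3 tilt z [-0.012 -0.005 -1.   ] open 0.621 F [-0.3  0.2 -0.4]
cell [ 0.6598 -0.1953] 14.6 -70.0 need [0.0069 0.0059] jaw [np.float64(44.599999999999994), np.float64(-75.4), np.float64(-15.400000000000006)]
```

Request:
move_arm([
  [[0.005, -0.01, -0.045, 0.006, 0.005, -0.03, 0.62], [0, 0, 0, 0, 0, -0.04, 0.62], [0, 0, 0, 0, 0, -0.02, 0.62], [0, 0, 0, 0, 0, 0, 0.62]],
])

```text
clock: 25.3
tool_pos: [0.6568, -0.1882, 0.1069]
eef_rot: [0.924, 0.381, -0.001, -0.003]
contact_force: [-1.2, -0.1, 1.1]
opening: 0.617
```

```bash
python3 cell.py .659 -.195
```

```text
t 25.3 tcp [ 0.6568 -0.1882  0.1069] yaw 44.8 tilt z [-0.004  0.005 -1.   ] open 0.617 F [-1.2 -0.1  1.1]
cell [ 0.6601 -0.1954] 21.2 -70.0 need [ 0.0033 -0.0072] jaw [np.float64(51.19999999999999), np.float64(-68.80000000000001), np.float64(-8.800000000000011)]
```

Request:
move_arm([
  [[0, 0, 0.03, 0.003, -0.007, 0, 0.62], [0, 0, 0, 0, 0, -0.02, 0.62], [0, 0, 0, 0, 0, -0.015, 0.62], [0, 0, 0, 0, 0, -0.003, 0.62]],
])

```text
clock: 25.75
tool_pos: [0.6642, -0.1893, 0.0758]
eef_rot: [0.917, 0.399, 0.004, -0.002]
contact_force: [-0.3, -0.5, -0.5]
opening: 0.626
```

```bash
python3 -c "
from h import *
state()"
```

```text
t 25.75 tcp [ 0.6642 -0.1893  0.0758] yaw 47.0 tilt z [ 0.005  0.007 -1.   ] open 0.626 F [-0.3 -0.5 -0.5]
```

Request:
move_arm([
  [[-0.006, 0.005, 0, -0.005, -0.006, 0, 0.62], [0, 0, 0, -0.002, -0.002, -0.01, 0.62], [0, 0, 0, 0, 0, -0.004, 0.62]],
])

```text
clock: 26.05
tool_pos: [0.6579, -0.1971, 0.0635]
eef_rot: [0.917, 0.399, 0.001, 0.001]
contact_force: [0.1, -0.0, -0.2]
opening: 0.622
```

```bash
python3 -c "
from h import *
state()"
```

```text
t 26.05 tcp [ 0.6579 -0.1971  0.0635] yaw 47.0 tilt z [ 0.003 -0.    -1.   ] open 0.622 F [ 0.1 -0.  -0.2]
```

Request:
move_arm([
  [[0, 0.002, 0, 0.001, 0.001, -0.003, 0.5], [0, 0, 0, 0, 0, -0.001, 0], [0, 0, 0, 0, 0, 0, 0], [0, 0, 0, 0, 0, 0, 0], [0, 0, 0, 0, 0, 0, 0]],
])

```text
clock: 26.55
tool_pos: [0.6593, -0.1958, 0.0591]
eef_rot: [0.917, 0.399, 0.001, 0.0]
contact_force: [-0.5, 0.4, -1.8]
opening: 0.276
```

```bash
python3 -c "
from h import *
state()"
```

```text
t 26.55 tcp [ 0.6593 -0.1958  0.0591] yaw 47.0 tilt z [ 0.001  0.    -1.   ] open 0.276 F [-0.5  0.4 -1.8]
```

Request:
move_arm([
  [[0, 0, 0, 0, 0, 0.02, 0], [0, 0, 0, -0.01, 0.01, 0.045, 0], [0, 0, 0, -0.02, 0.035, 0.04, 0], [0, 0, 0, -0.022, 0.044, 0.01, 0], [0, 0, 0, -0.022, 0.045, 0, 0]],
])

```text
clock: 27.05
tool_pos: [0.5849, -0.0714, 0.1715]
eef_rot: [0.92, 0.392, -0.0, 0.002]
contact_force: [1.2, 1.6, -2.0]
opening: 0.273
```

Request:
move_arm([
  [[0, 0, 0, -0.022, 0.045, 0, 0], [0, 0, 0, -0.02, 0.045, 0, 0], [0, 0, 0, -0.01, 0.03, 0, 0], [0, 0, 0, 0, 0.01, 0, 0], [0, 0, 0, 0, 0, 0, 0]],
])

```text
clock: 27.55
tool_pos: [0.5272, 0.0701, 0.1738]
eef_rot: [0.918, 0.397, 0.001, 0.0]
contact_force: [0.5, -0.3, -1.1]
opening: 0.268
```

```bash
python3 pl.py -150 .056 .046
```

```text
t 27.55 tcp [0.5272 0.0701 0.1738] yaw 46.8 tilt z [ 0.002 -0.    -1.   ] open 0.268 F [ 0.5 -0.3 -1.1]
R 0.056 need [-0.0218  0.0553]
R 0.046 need [-0.015   0.0627]
now rad 0.0821 lat 0.0534 psi target 47.5
```

Request:
move_arm([
  [[0, 0, 0.01, -0.011, 0.028, 0, 0], [0, 0, 0, -0.011, 0.022, -0.02, 0], [0, 0, 0, 0, 0, -0.02, 0], [0, 0, 0, 0, 0, 0, 0], [0, 0, 0, 0, 0, 0, 0]],
])

```text
clock: 28.05
tool_pos: [0.5108, 0.1121, 0.1332]
eef_rot: [0.918, 0.395, 0.002, 0.004]
contact_force: [0.7, -0.9, -2.4]
opening: 0.271
```

```bash
python3 pl.py -150 .056 .046
```

```text
t 28.05 tcp [0.5108 0.1121 0.1332] yaw 46.6 tilt z [ 0.008 -0.006 -1.   ] open 0.271 F [ 0.7 -0.9 -2.4]
R 0.056 need [-0.0053  0.0133]
R 0.046 need [0.0014 0.0207]
now rad 0.0622 lat 0.0129 psi target 47.5
```

Request:
move_arm([
  [[0.006, 0.008, 0.015, -0.007, 0.012, -0.01, 0], [0, 0, 0, -0.001, 0.002, -0.02, 0], [0, 0, 0, 0, 0, -0.012, 0], [0, 0, 0, 0, 0, 0, 0]],
])

```text
clock: 28.45
tool_pos: [0.5053, 0.1247, 0.0911]
eef_rot: [0.916, 0.4, 0.002, -0.0]
contact_force: [-0.1, -0.3, -1.3]
opening: 0.272
```

```bash
python3 pl.py -150 .056 .046
```

```text
t 28.45 tcp [0.5053 0.1247 0.0911] yaw 47.2 tilt z [ 0.004  0.002 -1.   ] open 0.272 F [-0.1 -0.3 -1.3]
R 0.056 need [0.0002 0.0007]
R 0.046 need [0.0069 0.0081]
now rad 0.0567 lat 0.0004 psi target 47.5
```

Request:
move_arm([
  [[0, 0.003, 0, -0.001, 0.001, -0.014, 0], [0, 0, 0, 0, 0, -0.011, 0], [0, 0, 0, 0, 0, -0.002, 0], [0, 0, 0, 0.003, 0.003, 0, 0], [0, 0, 0, 0.002, 0.003, 0, 0]],
])

```text
clock: 28.95
tool_pos: [0.5069, 0.1274, 0.0646]
eef_rot: [0.917, 0.399, -0.003, 0.002]
contact_force: [-3.3, -3.7, 5.6]
opening: 0.271
```

```bash
python3 pl.py -150 .056 .046
```

```text
t 28.95 tcp [0.5069 0.1274 0.0646] yaw 47.0 tilt z [-0.004 -0.006 -1.   ] open 0.271 F [-3.3 -3.7  5.6]
R 0.056 need [-0.0014 -0.0019]
R 0.046 need [0.0053 0.0054]
now rad 0.0536 lat -0.0003 psi target 47.5
```

Request:
move_arm([
  [[0, 0, 0, 0.003, 0.003, 0.0015, 0], [0, 0, 0, 0.003, 0.003, 0, 0], [0, 0, 0, 0.002, 0.002, 0, 0], [0, 0, 0, 0.001, 0.001, 0, 0]],
])

```text
clock: 29.35
tool_pos: [0.513, 0.1329, 0.0653]
eef_rot: [0.917, 0.398, -0.008, 0.004]
contact_force: [-2.0, -2.0, 0.2]
opening: 0.271
```

```bash
python3 pl.py -150 .056 .046
```

```text
t 29.35 tcp [0.513  0.1329 0.0653] yaw 46.9 tilt z [-0.012 -0.013 -1.   ] open 0.271 F [-2.  -2.   0.2]
R 0.056 need [-0.0075 -0.0075]
R 0.046 need [-0.0008 -0.0001]
now rad 0.0454 lat 0.0005 psi target 47.5
```

Request:
move_arm([
  [[0.012, -0.012, 0, 0, 0, -0.001, 0], [0, 0, 0, 0, 0, -0.001, 0.33], [0, 0, 0, 0, 0, 0, 0.45], [0, 0, 0, 0, 0, 0.03, 0.45], [0, 0, 0, 0, 0, 0.05, 0.6]],
])

```text
clock: 29.85
tool_pos: [0.5122, 0.1349, 0.1403]
eef_rot: [0.917, 0.399, -0.001, -0.001]
contact_force: [2.2, 0.2, 0.1]
opening: 0.514
```

```bash
python3 chk.py wrist -150 30 150 -30
```

```text
t 29.85 tcp [0.5122 0.1349 0.1403] yaw 47.0 tilt z [-0.004  0.001 -1.   ] open 0.514 F [2.2 0.2 0.1]
slot -150.0 cell [0.5128 0.1316] R 0.0465 ang -148.5 yawerr -1.3 -58.0
slot 30.0 cell [0.5777 0.2011] R 0.0486 ang 27.5 yawerr 0.5 -59.2
slot 150.0 cell [0.4972 0.1761] R 0.047 ang 151.0 yawerr -0.2 -70.0
slot -30.0 cell [0.589  0.1562] R 0.0469 ang -30.4 yawerr 8.3 -20.8
core [0.54412255 0.16731839] 19.145730536793252 -45.38521957397461
```

Request:
move_arm([
  [[0, 0, -0.05, 0, -0.02, 0.04, 0.62], [0, 0, -0.08, -0.006, -0.046, 0.01, 0.62], [0, 0, -0.08, -0.006, -0.046, 0, 0.62], [0, 0, -0.08, -0.006, -0.046, 0, 0.62], [0, 0, -0.08, -0.006, -0.046, 0, 0.62]],
])

```text
clock: 30.4
tool_pos: [0.5015, -0.0598, 0.2051]
eef_rot: [0.974, 0.226, 0.021, -0.002]
contact_force: [1.2, 0.1, -0.7]
opening: 0.62
```

Request:
move_arm([
  [[0, 0, -0.05, -0.006, -0.046, 0, 0.62], [0, 0, 0, -0.006, -0.046, 0, 0.62], [0, 0, 0, -0.006, -0.046, 0, 0.62], [0, 0, 0, -0.004, -0.046, 0, 0.62], [0, 0, 0, 0, -0.02, 0, 0.62]],
])

```text
clock: 30.9
tool_pos: [0.4828, -0.2758, 0.2068]
eef_rot: [0.98, 0.198, 0.028, 0.003]
contact_force: [-0.6, -0.7, -0.7]
opening: 0.622
```

```bash
python3 cell.py .464 -.324
```

```text
t 30.9 tcp [ 0.4828 -0.2758  0.2068] yaw 22.9 tilt z [ 0.056  0.006 -0.998] open 0.622 F [-0.6 -0.7 -0.7]
cell [ 0.4632 -0.3282] 27.3 -57.5 need [-0.0196 -0.0524] jaw [np.float64(57.30000000000001), np.float64(-62.69999999999999), np.float64(-2.6999999999999886)]
```

Request:
move_arm([
  [[0, 0.025, -0.14, -0.008, -0.02, -0.01, 0.62], [0, 0.025, -0.14, -0.008, -0.02, -0.01, 0.62], [0, 0, -0.14, -0.004, -0.01, -0.01, 0.62], [0, 0, 0, 0, 0, 0, 0.62], [0, 0, 0, 0, 0, 0, 0.62]],
])

```text
clock: 31.45
tool_pos: [0.4681, -0.3306, 0.1768]
eef_rot: [1.0, -0.017, 0.008, 0.005]
contact_force: [-0.8, 0.2, -0.1]
opening: 0.622
```

```bash
python3 cell.py .463 -.328
```

```text
t 31.45 tcp [ 0.4681 -0.3306  0.1768] yaw -2.0 tilt z [ 0.017 -0.011 -1.   ] open 0.622 F [-0.8  0.2 -0.1]
cell [ 0.4629 -0.3279] 25.8 -69.9 need [-0.0052  0.0027] jaw [np.float64(55.80000000000001), np.float64(-64.19999999999999), np.float64(-4.199999999999989)]
```

Request:
move_arm([
  [[0.01, 0.016, -0.04, -0.006, 0.002, -0.03, 0.62], [0, 0, 0, -0.001, 0, -0.04, 0.62], [0, 0, 0, 0, 0, -0.02, 0.62], [0, 0, 0, 0, 0, 0, 0.62]],
])

```text
clock: 31.9
tool_pos: [0.4669, -0.3247, 0.0881]
eef_rot: [1.0, -0.03, 0.006, 0.0]
contact_force: [0.3, -0.1, -0.4]
opening: 0.615
```

```bash
python3 -c "
from h import *
state()"
```

```text
t 31.9 tcp [ 0.4669 -0.3247  0.0881] yaw -3.5 tilt z [ 0.012 -0.001 -1.   ] open 0.615 F [ 0.3 -0.1 -0.4]
```

Request:
move_arm([
  [[0, 0.012, 0, -0.004, -0.003, -0.015, 0.62], [0, 0.003, 0, -0.001, 0, -0.01, 0.62], [0, 0, 0, 0, 0, -0.003, 0.62]],
])

```text
clock: 32.2
tool_pos: [0.4644, -0.3274, 0.061]
eef_rot: [1.0, -0.028, 0.001, 0.001]
contact_force: [-0.6, -0.2, 0.2]
opening: 0.616
```

```bash
python3 -c "
from h import *
state()"
```

```text
t 32.2 tcp [ 0.4644 -0.3274  0.061 ] yaw -3.2 tilt z [ 0.001 -0.002 -1.   ] open 0.616 F [-0.6 -0.2  0.2]
```

Request:
move_arm([
  [[0, 0, 0, -0.001, -0.0005, -0.001, 0], [0, 0, 0, 0, 0, -0.001, 0], [0, 0, 0, 0, 0, 0, 0], [0, 0, 0, 0, 0, 0, 0], [0, 0, 0, 0, 0, 0, 0]],
])

```text
clock: 32.7
tool_pos: [0.464, -0.3286, 0.0603]
eef_rot: [1.0, -0.028, 0.002, 0.002]
contact_force: [-0.3, -0.4, -1.4]
opening: 0.271
```

```bash
python3 -c "
from h import *
state()"
```

```text
t 32.7 tcp [ 0.464  -0.3286  0.0603] yaw -3.2 tilt z [ 0.003 -0.004 -1.   ] open 0.271 F [-0.3 -0.4 -1.4]
```

Request:
move_arm([
  [[0, 0, 0, 0, 0, 0.02, 0], [0, 0, 0, 0, 0.01, 0.045, 0], [0, 0, -0.08, 0.008, 0.035, 0.04, 0], [0, 0, -0.13, 0.012, 0.044, 0.01, 0], [0, 0, -0.13, 0.012, 0.045, 0, 0]],
])

```text
clock: 33.2
tool_pos: [0.4919, -0.2008, 0.1767]
eef_rot: [0.978, -0.211, 0.001, 0.002]
contact_force: [0.1, 0.3, -2.5]
opening: 0.27
```

Request:
move_arm([
  [[0, 0, -0.13, 0.012, 0.045, 0, 0], [0, 0, -0.13, 0.012, 0.045, 0, 0], [0, 0, -0.13, 0.012, 0.045, 0, 0], [0, 0, -0.13, 0.012, 0.045, 0, 0], [0, 0, -0.13, 0.012, 0.045, 0, 0]],
])

```text
clock: 33.7
tool_pos: [0.5527, 0.0332, 0.1782]
eef_rot: [0.851, -0.525, 0.002, 0.002]
contact_force: [0.1, -0.1, -2.4]
opening: 0.273
```

```bash
python3 pl.py -90 .058 .046; python3 -c "
from h import *
print(r.get_state()['q'])"
```

```text
t 33.7 tcp [0.5527 0.0332 0.1782] yaw -63.3 tilt z [ 0.001 -0.005 -1.   ] open 0.273 F [ 0.1 -0.1 -2.4]
R 0.058 need [0.008  0.0782]
R 0.046 need [0.0044 0.0897]
now rad 0.1302 lat -0.0312 psi target -72.5
[-0.33394223  0.72048968  0.32023873  1.86933121 -0.36315033  0.60844347
 -0.89181583]
```

Request:
move_arm([
  [[0, 0, -0.1, 0.004, 0.035, 0, 0], [0, 0, -0.06, 0.002, 0.022, -0.01, 0], [0, 0, 0, 0, 0, -0.02, 0], [0, 0, 0, 0, 0, 0, 0], [0, 0, 0, 0, 0, 0, 0]],
])

```text
clock: 34.2
tool_pos: [0.5587, 0.107, 0.1466]
eef_rot: [0.81, -0.587, -0.001, -0.001]
contact_force: [-0.4, 0.1, -1.6]
opening: 0.268
```

```bash
python3 pl.py -90 .058 .046
```

```text
t 34.2 tcp [0.5587 0.107  0.1466] yaw -71.9 tilt z [-0.     0.003 -1.   ] open 0.268 F [-0.4  0.1 -1.6]
R 0.058 need [0.0021 0.0044]
R 0.046 need [-0.0015  0.0159]
now rad 0.0616 lat -0.0033 psi target -72.5
```

Request:
move_arm([
  [[0, 0, -0.01, 0.002, 0.001, -0.03, 0], [0, 0, 0, 0, 0, -0.025, 0], [0, 0, 0, 0, 0, -0.008, 0], [0, 0, 0, 0, 0, 0, 0]],
])

```text
clock: 34.6
tool_pos: [0.5632, 0.1043, 0.086]
eef_rot: [0.805, -0.593, 0.002, -0.003]
contact_force: [-0.4, -0.3, -1.7]
opening: 0.271
```

```bash
python3 pl.py -90 .058 .046
```

```text
t 34.6 tcp [0.5632 0.1043 0.086 ] yaw -72.8 tilt z [ 0.006  0.003 -1.   ] open 0.271 F [-0.4 -0.3 -1.7]
R 0.058 need [-0.0025  0.0071]
R 0.046 need [-0.0061  0.0185]
now rad 0.0655 lat 0.0003 psi target -72.5
```

Request:
move_arm([
  [[-0.003, 0.005, 0, -0.002, 0.002, -0.012, 0], [0, 0, 0, -0.001, 0.002, -0.005, 0], [0, 0, 0, -0.001, 0.003, 0, 0], [0, 0, 0, -0.001, 0.003, 0, 0]],
])

```text
clock: 35.0
tool_pos: [0.56, 0.1135, 0.0709]
eef_rot: [0.804, -0.594, 0.002, -0.001]
contact_force: [-0.3, 0.3, -2.7]
opening: 0.266
```

```bash
python3 pl.py -90 .058 .046
```

```text
t 35.0 tcp [0.56   0.1135 0.0709] yaw -72.9 tilt z [ 0.006 -0.    -1.   ] open 0.266 F [-0.3  0.3 -2.7]
R 0.058 need [ 0.0007 -0.0021]
R 0.046 need [-0.0029  0.0093]
now rad 0.0558 lat -0.0 psi target -72.5
```

Request:
move_arm([
  [[0, 0.005, 0, -0.002, 0.003, -0.004, 0], [0, 0, 0, -0.001, 0.003, -0.001, 0], [0, 0, 0, -0.001, 0.002, 0, 0], [0, 0, 0, -0.001, 0.001, 0, 0]],
])

```text
clock: 35.4
tool_pos: [0.5563, 0.1222, 0.0666]
eef_rot: [0.804, -0.594, 0.003, -0.0]
contact_force: [1.8, -3.3, -2.1]
opening: 0.268
```

```bash
python3 pl.py -90 .058 .046
```

```text
t 35.4 tcp [0.5563 0.1222 0.0666] yaw -72.9 tilt z [ 0.004 -0.003 -1.   ] open 0.268 F [ 1.8 -3.3 -2.1]
R 0.058 need [ 0.0044 -0.0108]
R 0.046 need [0.0008 0.0006]
now rad 0.0464 lat -0.001 psi target -72.5
```

Seated. Release, back off and look.

Request:
move_arm([
  [[0, 0.003, 0, 0, 0.001, -0.001, 0], [0, 0, 0, 0, 0, -0.001, 0.33], [0, 0, 0, 0, 0, 0, 0.45], [0, 0, 0, 0, 0, 0.03, 0.45], [0, 0, 0, 0, 0, 0.05, 0.6]],
])

```text
clock: 35.9
tool_pos: [0.5519, 0.1248, 0.1415]
eef_rot: [0.805, -0.594, -0.004, 0.004]
contact_force: [1.1, 0.7, 0.4]
opening: 0.521
```

Request:
move_arm([
  [[0, 0, 0.14, 0, 0, 0.045, 0.8], [0, 0, 0.14, 0, -0.02, 0.045, 1], [0, 0, 0.14, 0, -0.02, 0.03, 1], [0, 0, 0.14, 0, -0.02, 0, 1], [0, 0, 0.14, 0, -0.02, 0, 1]],
])

```text
clock: 36.4
tool_pos: [0.5536, 0.0503, 0.2729]
eef_rot: [0.964, -0.265, 0.001, 0.001]
contact_force: [0.7, -0.1, 0.3]
opening: 0.969
```

Request:
move_arm([
  [[0, 0, 0.14, 0, 0, 0, 1], [0, 0, 0.14, 0, 0, 0, 1], [0, 0, 0.14, 0, 0, 0, 1], [0, 0, 0.14, 0, 0, 0, 1], [0, 0, 0.14, 0, 0, 0, 1]],
])

```text
clock: 36.9
tool_pos: [0.5528, 0.048, 0.2753]
eef_rot: [0.996, 0.095, 0.003, -0.001]
contact_force: [0.5, -0.5, -0.3]
opening: 0.997
```

```bash
python3 - <<'E'
import sys
from pl import *
s=state();p=shot("wrist","w20.png");im=cv2.imread("pics/w20.png")
core=hexfit(p,C,.051,.0265);print("core",core)
cs=[]
for a in (30,-30,-90,-150,150):
    c,y,f=postfit(p,slot(a,.046),.051,.085,d=.012);cs.append(c)
    print(a,c,"dC",np.round(np.hypot(*(c-C)),4),"yawerr",round((y-Y+30)%60-30,1),f)
    for z,R,col in((.085,.01386,(0,0,255)),(.051,.02656,(255,0,0))): cv2.polylines(im,[proj(p,hexpts(c,np.radians(y),z,R)).astype(np.int32)],True,col)
print([round(float(np.hypot(*(cs[i]-cs[i+1]))),4) for i in range(4)])
q=proj(p,[*C,.05])[0].astype(int);x,y=max(0,q[0]-120),max(0,q[1]-90)
cv2.imwrite("pics/v20.png",cv2.resize(im[y:y+180,x:x+240],(800,600),interpolation=2))
E
```

```text
t 36.9 tcp [0.5528 0.048  0.2753] yaw 10.9 tilt z [ 0.005  0.002 -1.   ] open 0.997 F [ 0.5 -0.5 -0.3]
core (array([0.54274646, 0.16778419]), np.float64(18.31948026117275), np.float64(-38.51679611206055))
30 [0.575  0.2001] dC 0.046 yawerr -0.7 -43.8
-30 [0.5874 0.1563] dC 0.0453 yawerr -5.5 -70.0
-90 [0.5562 0.1229] dC 0.0457 yawerr -2.9 -69.0
-150 [0.5109 0.133 ] dC 0.0467 yawerr 0.4 -69.4
150 [0.4964 0.1767] dC 0.048 yawerr -2.8 -70.0
[0.0455, 0.0457, 0.0464, 0.046]
```

View pics/v20.png

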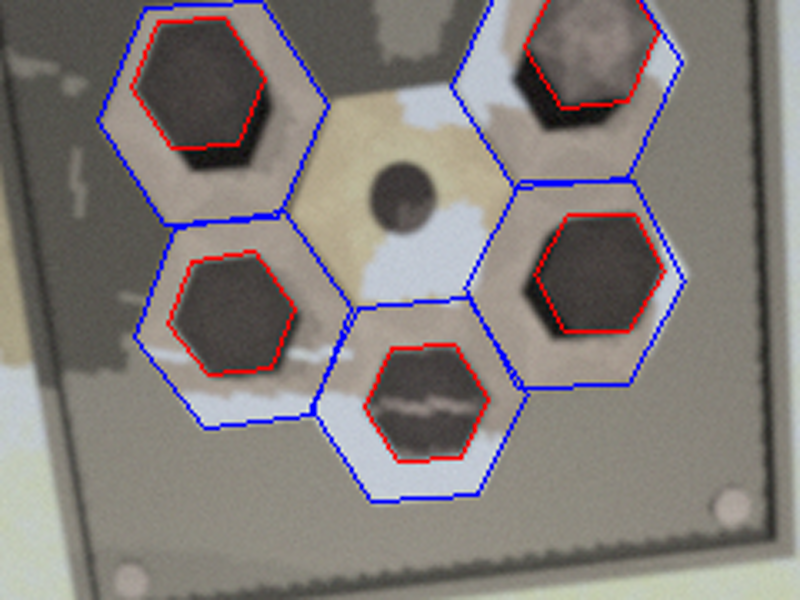

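The packing matches the fitted hexagons: all five are tight round the core, axes about 46 mm apart. Next I'll go for the bridge handle, expected at (0.483, 0.357, 0.295).

Request:
move_arm([
  [[0, 0, 0.06, 0, 0.01, 0.045, 1], [0, 0, 0.06, -0.01, 0.03, 0.04, 1], [0, 0, 0, -0.012, 0.045, 0.015, 1], [0, 0, 0, -0.012, 0.045, 0, 1], [0, 0, 0, -0.012, 0.045, 0, 1]],
])

```text
clock: 37.45
tool_pos: [0.5051, 0.2205, 0.3796]
eef_rot: [0.989, 0.145, 0.002, -0.001]
contact_force: [1.3, 0.2, -1.5]
opening: 0.998
```

Request:
move_arm([
  [[0, 0, 0, -0.012, 0.045, 0, 1], [0, 0, 0, -0.008, 0.045, 0, 1], [0, 0, 0, -0.004, 0.02, 0, 1], [0, 0, 0, 0, 0, 0, 1], [0, 0, 0, 0, 0, 0, 1]],
])

```text
clock: 37.95
tool_pos: [0.4733, 0.3438, 0.3802]
eef_rot: [0.989, 0.146, 0.0, -0.004]
contact_force: [0.5, -0.3, 0.3]
opening: 1.001
```

```bash
python3 - <<'E'
from h import *
s=state();p=shot("wrist","w21.png")
H=np.array([.4832,.3572,.295]);print("need",np.round(H-s["tool_pos"],4),proj(p,H))
g=np.array(p["frame"]).max(2);q=proj(p,H)[0].astype(int)
for b in blob(p,(max(0,q[1]-60),q[1]+45,q[0]-70,q[0]+70),lambda im:im.max(2)<70)[:4]: print(b[0],np.round(b[1],1),atz(p,b[1],.3))
E
```

```text
t 37.95 tcp [0.4733 0.3438 0.3802] yaw 16.8 tilt z [-0.001  0.009 -1.   ] open 1.001 F [ 0.5 -0.3  0.3]
need [ 0.0099  0.0134 -0.0852] [[344.97335237 244.01111149]]
[55, 41, 34, 36, 1157] [242.5 345.3] [0.4823857  0.35932876 0.3       ]
```

View pics/w21.png

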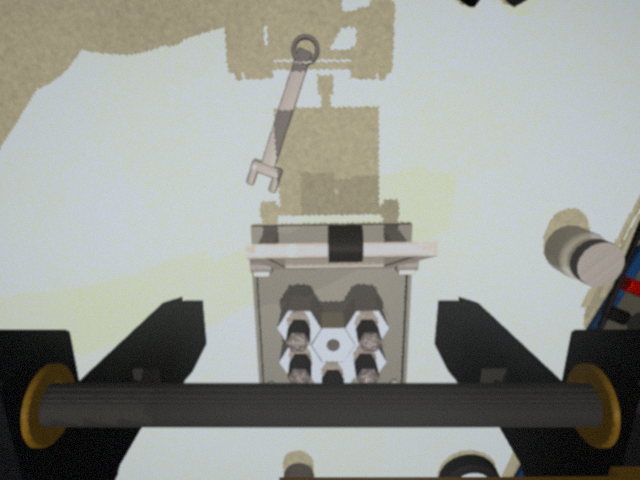

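The black handle is at (242, 345), within 2 px of the prediction.

Request:
move_arm([
  [[0, 0, 0.01, 0.008, 0.012, -0.03, 1], [0, 0, 0, 0.001, 0.001, -0.03, 1], [0, 0, 0, 0, 0, -0.015, 1], [0, 0, 0, 0, 0, 0, 1]],
])

```text
clock: 38.4
tool_pos: [0.4871, 0.3479, 0.3048]
eef_rot: [0.99, 0.143, 0.002, -0.003]
contact_force: [-0.0, -1.0, 0.3]
opening: 0.997
```

```bash
python3 - <<'E'
from h import *
s=state();print("need",np.round(np.array([.4827,.3578,.295])-s["tool_pos"],4))
E
```

```text
t 38.4 tcp [0.4871 0.3479 0.3048] yaw 16.5 tilt z [ 0.004  0.007 -1.   ] open 0.997 F [-0.  -1.   0.3]
need [-0.0044  0.0099 -0.0098]
```

Request:
move_arm([
  [[-0.006, 0.004, 0.015, -0.003, 0.01, -0.01, 1], [0, 0, 0, -0.002, 0.002, -0.002, 0.5], [0, 0, 0, 0, 0, 0, 0.4], [0, 0, 0, 0, 0, 0, 0.4], [0, 0, 0, 0, 0, 0, 0.4]],
])

```text
clock: 38.9
tool_pos: [0.4844, 0.3586, 0.2952]
eef_rot: [0.989, 0.148, 0.002, -0.001]
contact_force: [-0.9, 0.1, -0.0]
opening: 0.664
```

```bash
python3 - <<'E'
from h import *
s=state();print("need",np.round(np.array([.4827,.3578,.295])-s["tool_pos"],4))
E
```

```text
t 38.9 tcp [0.4844 0.3586 0.2952] yaw 17.1 tilt z [ 0.004  0.002 -1.   ] open 0.664 F [-0.9  0.1 -0. ]
need [-0.0017 -0.0008 -0.0002]
```

Request:
move_arm([
  [[0, 0, 0, -0.001, 0, 0, 0], [0, 0, 0, 0, 0, 0, 0], [0, 0, 0, 0, 0, 0, 0], [0, 0, 0, 0, 0, 0, 0], [0, 0, 0, 0, 0, 0, 0]],
], force=20)

```text
clock: 39.4
tool_pos: [0.4832, 0.3586, 0.2963]
eef_rot: [0.989, 0.148, 0.002, -0.001]
contact_force: [-10.2, -1.7, 5.1]
opening: 0.206
```

```bash
cat > arc2.py <<'E'
from h import *
s=state();t=s["tool_pos"];H=np.array([.5066,.283,.1]);u=np.array([-.3007,.9537,0])
d=t-H;th=np.arctan2(d[2],-d@u);print("theta",round(th,3),"rad",round(np.hypot(d[2],d@u),4))
for i in range(6):
    a=max(th-.15*(i+1),0);P=H-.21*np.cos(a)*u+[0,0,.21*np.sin(a)];print(round(a,2),np.round(P-t,3));t=P
E
python3 arc2.py
```

```text
t 39.4 tcp [0.4832 0.3586 0.2963] yaw 17.1 tilt z [ 0.004  0.003 -1.   ] open 0.206 F [-10.2  -1.7   5.1]
theta 1.954 rad 0.2117
1.8 [ 0.009 -0.029  0.008]
1.65 [ 0.009 -0.03   0.005]
1.5 [ 0.009 -0.03   0.   ]
1.35 [ 0.009 -0.03  -0.004]
1.2 [ 0.009 -0.029 -0.009]
1.05 [ 0.009 -0.027 -0.013]
```

Gripped (18 mm). Swinging back over.

Request:
move_arm([
  [[0, 0, 0, 0.009, -0.029, 0.009, 0], [0, 0, 0, 0.009, -0.03, 0.005, 0], [0, 0, 0, 0.009, -0.03, 0, 0], [0, 0, 0, 0.009, -0.03, -0.004, 0]],
])

```text
clock: 39.8
tool_pos: [0.5179, 0.2478, 0.3081]
eef_rot: [0.988, 0.155, 0.004, -0.008]
contact_force: [2.4, 4.1, -8.8]
opening: 0.2
```

```bash
python3 arc2.py
```

```text
t 39.8 tcp [0.5179 0.2478 0.3081] yaw 17.8 tilt z [ 0.006  0.016 -1.   ] open 0.2 F [ 2.4  4.1 -8.8]
theta 1.395 rad 0.2113
1.25 [ 0.009 -0.029 -0.009]
1.1 [ 0.009 -0.028 -0.012]
0.95 [ 0.008 -0.026 -0.016]
0.8 [ 0.007 -0.023 -0.02 ]
0.65 [ 0.006 -0.02  -0.024]
0.5 [ 0.005 -0.016 -0.026]
```

Request:
move_arm([
  [[-0.01, 0, 0, 0.009, -0.029, -0.009, 0], [0, 0, 0, 0.009, -0.028, -0.012, 0], [0, 0, 0, 0.008, -0.026, -0.016, 0], [0, 0, 0, 0.007, -0.023, -0.02, 0]],
])

```text
clock: 40.2
tool_pos: [0.5516, 0.1417, 0.2517]
eef_rot: [0.988, 0.155, 0.006, -0.007]
contact_force: [0.3, 4.4, -3.3]
opening: 0.207
```

```bash
python3 arc2.py
```

```text
t 40.2 tcp [0.5516 0.1417 0.2517] yaw 17.8 tilt z [ 0.009  0.015 -1.   ] open 0.207 F [ 0.3  4.4 -3.3]
theta 0.797 rad 0.2121
0.65 [ 0.005 -0.019 -0.025]
0.5 [ 0.005 -0.016 -0.026]
0.35 [ 0.004 -0.012 -0.029]
0.2 [ 0.003 -0.008 -0.03 ]
0.05 [ 0.001 -0.004 -0.031]
0 [ 0.   -0.   -0.01]
```

Request:
move_arm([
  [[-0.01, 0, 0, 0.005, -0.019, -0.025, 0], [0, 0, 0, 0.005, -0.016, -0.026, 0], [0, 0, 0, 0.004, -0.012, -0.028, 0], [0, 0, 0, 0.003, -0.008, -0.028, 0]],
])

```text
clock: 40.6
tool_pos: [0.57, 0.084, 0.1425]
eef_rot: [0.988, 0.153, 0.006, -0.003]
contact_force: [-2.5, 3.9, 0.0]
opening: 0.197
```

```bash
python3 arc2.py
```

```text
t 40.6 tcp [0.57   0.084  0.1425] yaw 17.6 tilt z [ 0.011  0.008 -1.   ] open 0.197 F [-2.5  3.9  0. ]
theta 0.201 rad 0.2132
0.05 [-0.    -0.001 -0.032]
0 [ 0.    -0.    -0.011]
0 [0. 0. 0.]
0 [0. 0. 0.]
0 [0. 0. 0.]
0 [0. 0. 0.]
```

Request:
move_arm([
  [[0, 0.008, 0, 0, -0.003, -0.025, 0], [0, 0, 0, 0, 0, -0.012, 0], [0, 0, 0, 0, 0, -0.003, 0.5], [0, 0, 0, 0, 0, 0, 0.7], [0, 0, 0, 0, 0, 0, 0.8]],
])

```text
clock: 41.1
tool_pos: [0.5704, 0.0801, 0.0993]
eef_rot: [0.988, 0.152, 0.002, -0.004]
contact_force: [0.1, -1.2, -0.9]
opening: 0.452
```

```bash
python3 arc2.py
```

```text
t 41.1 tcp [0.5704 0.0801 0.0993] yaw 17.5 tilt z [ 0.002  0.008 -1.   ] open 0.452 F [ 0.1 -1.2 -0.9]
theta -0.003 rad 0.2127
0 [-0.001  0.003  0.001]
0 [0. 0. 0.]
0 [0. 0. 0.]
0 [0. 0. 0.]
0 [0. 0. 0.]
0 [0. 0. 0.]
```

Released at 0. I'll open fully, lift straight up and make a last check.

Request:
move_arm([
  [[0, 0, 0, 0, 0, 0, 0.9], [0, 0, 0, 0, 0, 0, 0.9], [0, 0, 0, 0, -0.005, 0.03, 0.9], [0, 0, 0, 0, -0.01, 0.045, 0.9], [0, 0, 0, 0, -0.01, 0.045, 0.9]],
])

```text
clock: 41.6
tool_pos: [0.5667, 0.0573, 0.2203]
eef_rot: [0.988, 0.155, -0.003, -0.004]
contact_force: [0.8, -0.1, -0.4]
opening: 0.889
```

Request:
move_arm([
  [[0, 0, 0, 0, -0.02, 0.04, 0.9], [0, 0, 0, 0, -0.02, 0.03, 0.9], [0, 0, 0, 0, 0, 0, 0.9], [0, 0, 0, 0, 0, 0, 0.9], [0, 0, 0, 0, 0, 0, 0.9]],
])

```text
clock: 42.1
tool_pos: [0.5688, 0.0157, 0.3017]
eef_rot: [0.988, 0.155, 0.005, -0.004]
contact_force: [0.2, -0.2, -0.3]
opening: 0.896
```

```bash
python3 - <<'E'
from h import *
state();w=shot("wrist","w22.png");s=shot("side","d22.png");p=shot("scene","s22.png")
H=[.5697,.083,.1];print("handle expected",proj(w,H))
for q in ("round1_mid",):
  for v in (s,p): print([(np.round(d["centre"]),d["score"],np.round(atz(v,d["centre"],.034),3)) for d in r.find_in(v,q)][:3])
a=proj(w,H)[0].astype(int)
for b in blob(w,(a[1]-25,a[1]+30,a[0]-30,a[0]+30),lambda im:im.max(2)<75)[:2]: print("handle",b[0],atz(w,b[1],.1))
W=cv2.imread("pics/w22.png");S=cv2.imread("pics/d22.png")[130:370,180:500]
cv2.imwrite("pics/v22.png",np.hstack([cv2.resize(W,(400,300)),cv2.resize(S,(400,300))]))
E
```

```text
t 42.1 tcp [0.5688 0.0157 0.3017] yaw 17.8 tilt z [ 0.009  0.009 -1.   ] open 0.896 F [ 0.2 -0.2 -0.3]
handle expected [[345.53405063 134.39453195]]
[(array([280., 329.]), 0.57, array([ 0.571, -0.087,  0.034])), (array([200., 284.]), 0.54, array([0.527, 0.198, 0.034]))]
[(array([263., 291.]), 0.97, array([ 0.567, -0.082,  0.034]))]
handle [19, 12, 26, 25, 567] [0.5699499  0.08374419 0.1       ]
```

View pics/v22.png

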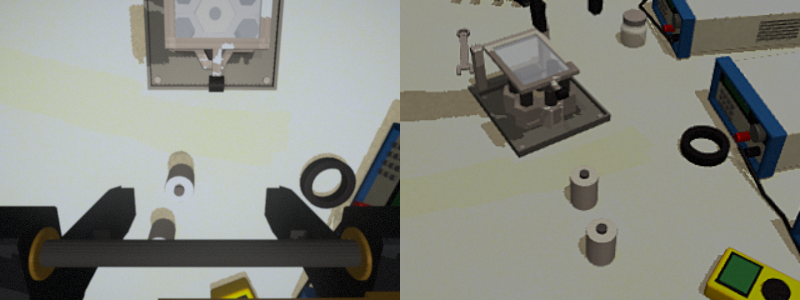

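The bridge is down over the packed cells, with the handle within 1 mm of its level position. The round cells are where they started, and the arm is clear. Handing in.

```bash
python3 -c "
from h import *
print(r.finish_job())"
```

```text
the job is handed in; nothing more can be done
None
```

The job is handed in at about 42 s on the robot's clock. I swung the bridge open to its stop and packed all five hexagonal cells that were present round the core. I then lowered the bridge back over them. One cell was knocked about 4–5 cm aside during the run; I found it again in the wrist picture and packed it with the rest.

**Last checks, before lowering the bridge:**
- **Spacing:** the cells measured 45.3–48.0 mm from the core's axis and 45.5–46.4 mm from each other (limit 49.5 mm).
- **Yaw:** the errors came out within 6° (limit 8°). One earlier fit of the cell on the −30° face gave 8.3°, but it was a poor fit. The final, well-fitted reading of that cell was 5.5°.
- **Core position:** the core's measured position varied by 1–2 mm between cameras, so the spacings carry about that uncertainty.

**Last checks, after lowering the bridge:**
- **Bridge:** the handle was within 1 mm of its level position.
- **Cells:** I did not measure them again under the bridge, but the last picture shows them in place.
- **Round cells:** the last picture shows both standing where they started, about 250 mm or more from the core.
- **Arm:** it was clear of everything, with the force on the tool near zero.

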